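Pour the small bearing balls out past a sorting card

TASK

Lay the white sorting card flat over the mouth of the steel tipping bowl so that only a narrow gap stays open along the pouring lip, big enough for the small balls but not for the large one, then tip the bowl down with the card held on its rim until all four small balls have rolled out into the grey tray while the large ball stays in the bowl. Let the bowl come back level, and lay the card down flat on its rubber mat again. Do not touch the bowl or the balls with the gripper, and leave the other things on the bench where they are.

Things in the scene. Friction and masses are not known exactly. Their poses are not given: they have to be found in the camera images.
- card_grip (a point): sorting card: flat white plastic plate 100 x 230 x 4 mm (x by y), 0.15 kg, with an upright wooden grip bar on it, 14 mm thick in x, 70 mm long in y, 50 mm tall. This point is mid-bar, 34 mm above the plate's underside, 20 mm below the bar's top. Plate spans x = -25 (straight front edge) to +75 mm, y = -115 to +115 mm from here; z is up. Starts flat on the mat
- card_edge (a point): middle of the card's straight front edge, on its underside; same axes as card_grip
- mat: the card's black rubber mat, fixed to the bench, 130 x 250 x 3 mm; origin in the centre of its underside, on the bench. It lies either to the left or to the right
- stand: steel stand of the tipping bowl, fixed to the bench (its place varies); origin on the bench under the middle of the level bowl. Its -x axis is the pouring direction, roughly to the right as the robot sees it (-y of the world). Two posts at y = -128 and +128 mm, x = +45 mm, 167 mm tall, carry the axle
- mouth (a point): shallow round steel bowl on the stand's axle; this point is the centre of its mouth, in the plane of the rim (194 mm above the bench when level); z is the axis of the bowl, -x its pouring side. Rim 240 mm across outside, wall 3 mm, 36 mm deep inside, with a small flat floor and a straight wall sloping about 25 degrees to the rim plane
- lip (a point): the pouring lip: the point of the rim at the -x side of the bowl, 118 mm from the mouth's centre. A straight edge laid on the rim 60 mm in from the lip leaves an opening 25 mm high, measured square to the sloping wall; 50 to 70 mm serves
- axle (a point): middle of the axle that the bowl tips about: a line along the bowl's y axis, 45 mm behind the mouth's centre (+x) and 40 mm below the rim plane; 154 mm above the bench. It does not move when the bowl tips
- bowl (a joint): tilt of the bowl in rad: 0 level (rest stop), positive tips the pouring lip down, stop at 0.80. A damped spring returns it to level: tipping takes about 0.5 N m (6 to 10 N pressed at the card's bar). Balls begin to roll out past about 0.5 rad and leave freely at 0.7 and more
- tray_in (a point): centre of the inner floor of the grey plastic tray, fixed below the pouring lip; the tray is 180 x 170 mm (x by y), walls and floor 4 mm; its wall nearest the bowl (+x) is 45 mm tall, its far wall (-x), which stops the balls, 120 mm, its side walls 45 mm rising to 90 mm in the far half
- large_center (a point): centre of the one large polished steel ball, 32 mm across, that starts in the bowl
- small0_center (a point): centre of one of the four small polished steel balls, 18 mm across, that start in the bowl
- small1_center (a point): centre of one of the four small polished steel balls, 18 mm across, that start in the bowl
- small2_center (a point): centre of one of the four small polished steel balls, 18 mm across, that start in the bowl
- small3_center (a point): centre of one of the four small polished steel balls, 18 mm across, that start in the bowl
- spray: bystander: aluminium spray can 52 mm across, 170 mm tall; origin under its foot
- jar: bystander: closed glass jar 60 mm across, 75 mm tall; origin under its foot
- mug: bystander: white mug 80 mm across, 95 mm tall; origin under its foot
- caster: bystander: upturned caster with a mounting plate 70 x 60 mm and a wheel 60 mm across, 90 mm tall; origin under its plate
- wrench: bystander: wrench lying on the bench; origin under its middle
- driver: bystander: screwdriver lying on the bench; origin under its middle
- bin: bystander: black divided parts bin 120 x 180 x 50 mm, fixed on the other side from the mat; origin in the centre of its underside

How it is judged (in metres and radians):
On the way, in this order (a step that is already met when the one before it is completed fails the run):
1. the card lies flat on the rim of the bowl, its front edge across the pouring half of the mouth (z of card_edge in the frame of mouth between -0.006 and 0.01 m and x of card_edge in the frame of mouth between -0.105 and 0 m and angle between the z axis of card_edge and the z axis of mouth, either way round below 0.25 rad and contact force between card and bowl above 0.2 N and value of joint bowl below 0.45 rad), for 0.1 s.
2. the bowl is tipped with the card held flat on its rim (z of card_edge in the frame of mouth between -0.006 and 0.01 m and x of card_edge in the frame of mouth between -0.105 and 0 m and angle between the z axis of card_edge and the z axis of mouth, either way round below 0.25 rad and contact force between card and bowl above 0.2 N and value of joint bowl above 0.5 rad), for 0.1 s.
At the end, for the whole second after the job is handed in: All four small balls are inside the tray, the large ball is in the bowl, the bowl is level again (within 0.06 rad), and the card lies still and flat (within 0.08 rad) on the mat, released, its grip bar within 50 mm of the mat's centre in plan (x of small0_center in the frame of tray_in between -0.088 and 0.088 m and y of small0_center in the frame of tray_in between -0.083 and 0.083 m and z of each of small0_center, small1_center, small2_center, small3_center in the frame of tray_in below 0.02 m and x of small1_center in the frame of tray_in between -0.088 and 0.088 m and y of small1_center in the frame of tray_in between -0.083 and 0.083 m and x of small2_center in the frame of tray_in between -0.088 and 0.088 m and y of small2_center in the frame of tray_in between -0.083 and 0.083 m and x of small3_center in the frame of tray_in between -0.088 and 0.088 m and y of small3_center in the frame of tray_in between -0.083 and 0.083 m and distance between large_center and mouth below 0.09 m and z of large_center in the frame of mouth below 0.004 m and value of joint bowl below 0.06 rad and horizontal distance between card_grip and mat below 0.05 m and angle between card_grip's own z axis and vertical below 0.08 rad and height (world z) of card_grip below 0.045 m and linear speed of card below 0.02 m/s and contact force between the fingers and card below 0.5 N); the robot touches nothing.
It fails at once if the gripper or arm touches the bowl (contact force between any of the fingers, the arm and bowl above 2 N).
It fails at once if the gripper touches a ball (contact force between the fingers and small0 above 0.5 N or contact force between the fingers and small1 above 0.5 N or contact force between the fingers and small2 above 0.5 N or contact force between the fingers and small3 above 0.5 N or contact force between the fingers and large above 0.5 N).
It fails at once if a large ball leaves the bowl (distance between large_center and mouth above 0.15 m).
It fails at once if a bystander is moved by more than 30 mm (distance of any of spray, jar, mug, caster, wrench, driver from where it was at the start of the episode above 0.03 m).
It also fails if it takes over 72 s, if anything falls off the work surface, if the arm or the gripper's body presses on something with over 40 N, if the wrist force passes 120 N, or if a joint passes its speed limit or range.

ROBOT

A 6-joint arm with a two-finger parallel gripper is mounted at the origin on the work surface. World frame = base frame: x ahead of the robot, y to its left, z up, the work surface at z = 0. Lengths are in mm, angles in rad, forces in N, time in s.
With the tool pointing down it reaches from about 250 to 800 mm from the base axis. Payload 3.9 kg.
Tool frame: the origin (TCP) lies at the very end of the fingers, on their centre line; the grasp point (between the pads) lies 19 mm behind it; z points along the fingers, y is the line along which they close (so a half turn about z gives the same grasp; the last joint's range is limited). The gripper opens to 85 mm and grips with 20 to 120 N. Pads are 22 mm wide; open, the fingers measure 114 mm over their backs; the gripper's body (76 mm by 85 mm) begins 54 mm behind the grasp point. The pads swing forward as they close: fully open they stand 13 mm farther back than shut.
Start: joints at [-1.189, 0.26, -0.138, 1.173, 0, 1.571], TCP at [195.605, -487.19, 207.904] pointing down, gripper open.
Joint ranges: [-2.78, 2.78], [-0.83, 1.72], [-1.28, 1.37], [-1.9, 2.12], [-1.57, 1.48], [-3.14, 3.14]. Speed limits (rad/s): [2.57, 2.57, 3.14, 3.14, 3.14, 3.14].

INTERFACE

Orientations are given as a unit quaternion [w, x, y, z].
In Python, from station import robot, capture, camera_params gives the robot as it stands. The module is installed in compiled form; this text tells all that it offers.
- The arm moves only by the tool servo_tool, never from a script. Its argument "increments" is a list of rows, each an object of numbers: "tx", "ty", "tz": the shift along the tool's x, y, z in m; "ax", "ay", "az": the turn, a rotation vector about the tool's x, y, z in degrees. A call has 1 to 10 rows; each row shifts and turns the commanded pose from where the row before left it, along the tool's axes as they then stand; what a row does not reach is not made up. A row lasts 1/10 s, in which the tool goes at most 50 mm and 8.59 degrees, less where a joint would pass 70% of its speed; a pose out of reach is approached as far as the arm can. A call is refused whole if a number of a shift passes 0.05 or a number of a turn 8.59, either way. A call with a gripper value outside its range is refused whole. "gripper" is the closure in counts, from 0 (fully open) to 255 (shut), set as the call begins (left out, the last holds). The fingers move at their own pace and stop on an object; the grip force is fixed at half the most. Time passes only in rows, so rows that do not move let the fingers close. It gives the time, the measured TCP pose, the force, the opening and the grip force at its end, in the units of the state.
- robot.get_obs(): the state, without advancing time (a new reading comes with each control period).
- capture(name): name is "scene" or "top" or "wrist"; returns the picture (420x560x3 uint8, red, green, blue); there is no depth.
- camera_params(name): a dict with "camera_matrix" (3x3 intrinsics, pixels), "origin" and "rotation" of the camera in the world. Camera axes: x right, y down, z forward; pixel columns grow to the right and rows downward; lengths in mm; the calibration is good to about 2 mm. A picture is of the moment at which its call begins: read the wrist's pose just before it. camera_params takes no time and is no camera call; for the wrist camera it gives the pose at the moment of the call.
- robot.hand_in(): hands the job in; it is judged then, once.
The state is a dict: "time_s": time; "qpos": joint angles; "joint_velocities": joint speeds; "effort": joint torques, N m; "ee_pos": TCP position; "orientation": TCP orientation; "wrist_force": force on the tool from outside, world axes, zero at the start; "ft_torque": the same for the moment, N m; "opening": finger opening in mm; "gripper_force": force on a finger pad.
Only numpy, scipy, OpenCV 4.12 (cv2) and the standard library are available. Lean on these libraries where they do the work, as an engineer would, in place of code of your own. Each camera call takes 0.05 s, during which the arm holds its last target. There are 200 camera calls.

## Working session

There is one attempt and no reset: what is moved stays moved. The work goes in short steps, Python scripts to look and compute and a tool call to move; the robot and the scene stay as the last step left them, time stands still between calls to the robot, and variables do not carry over. Pictures are saved under pics/ and viewed, at most 10 in all, crops included, and the job is handed in when it is done.

Besides the shell and the picture viewer there is one more tool, called as a command line: name --argument value ..., lists and objects as JSON in quotes. servo_tool: Moves the arm, as the interface text tells. Its arguments: {"type":"object","properties":{"increments":{"type":"array"},"gripper":{"type":"number"}},"required":["increments"]}

```bash
mkdir -p pics; python3 - <<'E'
from station import robot,capture,camera_params
import cv2,numpy as np
for n in("top","scene"):
    im=capture(n);cv2.imwrite(f"pics/{n}0.png",im[:,:,::-1])
    p=camera_params(n);print(n,{k:np.round(v,3).tolist() for k,v in p.items()})
o=robot.get_obs();print(o['time_s'],o['ee_pos'],o['orientation'],o['opening'])
E
```

```text
top {'camera_matrix': [[525.052, 0.0, 278.746], [0.0, 525.052, 206.446], [0.0, 0.0, 1.0]], 'origin': [293.779, 66.132, 1505.212], 'rotation': [-0.059, 0.713, -0.696, 0.063]}
scene {'camera_matrix': [[479.425, 0.0, 279.974], [0.0, 479.425, 216.591], [0.0, 0.0, 1.0]], 'origin': [1314.744, 309.426, 1482.257], 'rotation': [-0.153, 0.581, 0.771, -0.213]}
0.1 [ 195.38131888 -486.55534285  207.12941959] [-8.97632510e-04  9.81831805e-01  1.89751087e-01 -1.60560794e-04] 85.33603703996525
```

View pics/top0.png

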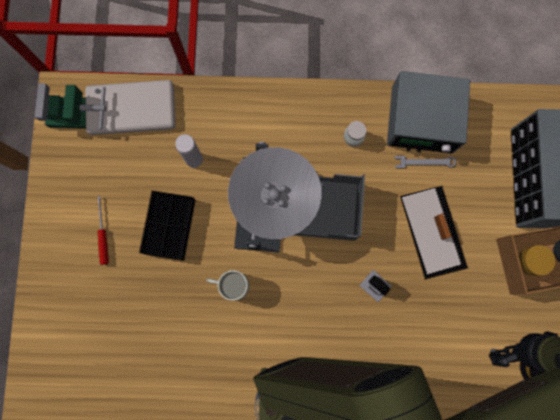

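View pics/scene0.png

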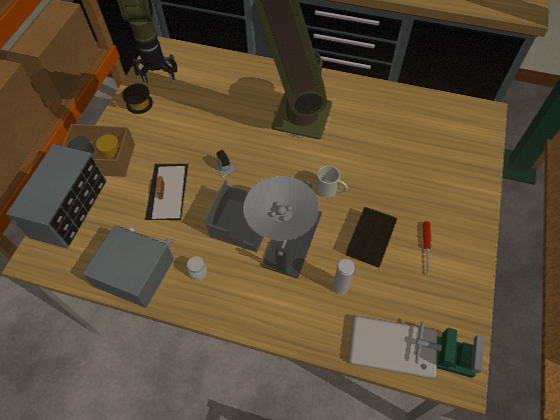

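The top view shows the card and mat on the right (centre about 434,232), with the bar near its right, front edge. The bowl is at about (275,193), the tray at its right, and the posts at about (262,148) and (253,243). The scene view agrees. I'll enlarge this part for measurement.

```bash
cat > h.py <<'E'
from station import robot,capture,camera_params
import cv2,numpy as np
from scipy.spatial.transform import Rotation as R
def q(v): v=np.asarray(v);return R.from_matrix(v) if v.ndim==2 else R.from_quat(v,scalar_first=True)
def ground(uv,z,p):
    uv=np.atleast_2d(np.asarray(uv,float));d=q(p['rotation']).apply(np.c_[uv,np.ones(len(uv))]@np.linalg.inv(p['camera_matrix']).T)
    o=np.array(p['origin']);return o+d*((z-o[2])/d[:,2])[:,None]
def proj(X,p):
    c=q(p['rotation']).inv().apply(np.atleast_2d(X)-p['origin'])@np.array(p['camera_matrix']).T;return c[:,:2]/c[:,2:]
E
python3 - <<'E'
from h import *
im=cv2.imread('pics/top0.png');p=camera_params('top')
m=(im.min(2)>150).astype(np.uint8);m[:, :395]=0;m[:,475:]=0;m[:180]=0;m[285:]=0
c=max(cv2.findContours(m,0,2)[0],key=cv2.contourArea);r=cv2.minAreaRect(c);b=cv2.boxPoints(r);print('card',r);print(ground(b,7,p).round(1))
cv2.imwrite('pics/c1.png',np.vstack([cv2.resize(im[130:265,215:415],(800,540),interpolation=2)]))
cv2.imwrite('pics/c2.png',cv2.resize(im[175:285,390:480],(490,600),interpolation=2))
E
```

```text
card ((430.74462890625, 230.58642578125), (78.88123321533203, 32.13248062133789), 71.30101776123047)
[[ 588.5 -299.3    7. ]
 [ 621.4 -388.9    7. ]
 [ 405.5 -455.4    7. ]
 [ 374.2 -367.7    7. ]]
```

View pics/c1.png

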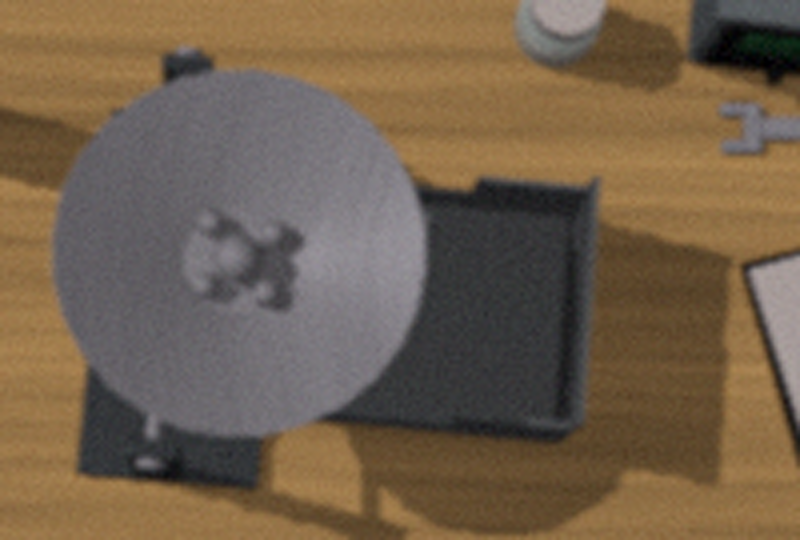

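View pics/c2.png

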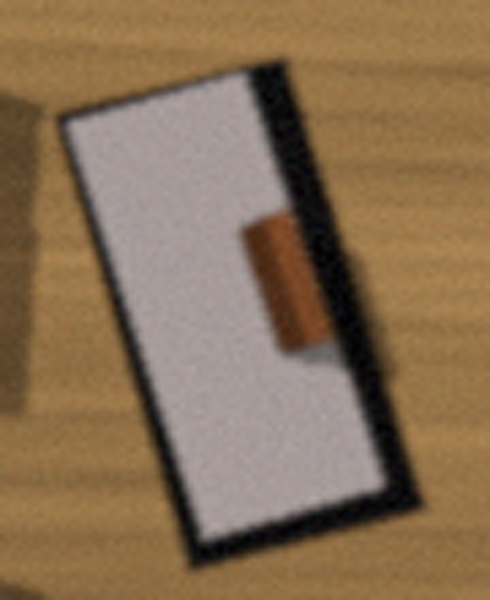

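Crop 1 (4×, offset 215,130) shows the rim spanning columns 52–428 and rows 70–437. The far tray wall runs (598,179)–(583,425) and the stand-base edge (80,472)–(258,487). 
Crop 2 (5.45×, offset 390,175) shows the card corners at (65,120), (250,70), (388,487) and (200,543). The mat corners are at (57,115), (287,62), (422,507) and (190,567), and the bar lies towards the right, front edge.

```bash
python3 - <<'E'
from h import *
p=camera_params('top')
f1=lambda a:np.array(a)/4+[215,130]-.4
f2=lambda a:np.array(a)/[490/90,600/110]+[390,175]-.4
card=ground(f2([(65,120),(250,70),(388,487),(200,543)]),7-3+3,p)[:,:2]
mat=ground(f2([(57,115),(287,62),(422,507),(190,567)]),3,p)[:,:2]
def an(v): return np.degrees(np.arctan2(v[1],v[0]))
for n,c in(('card',card),('mat',mat)):
    print(n,c.round(1).tolist(),c.mean(0).round(1),'xax',an(c[0]-c[1]),an(c[3]-c[2]),'yax',an(c[2]-c[1]),an(c[3]-c[0]),'len',np.linalg.norm(c-np.roll(c,1,0),axis=1).round(1))
t=f1([(598,179),(583,425)]);g=ground(t,124,p);print('wall',g,an((g[1]-g[0])[:2]))
g=ground(f1([(80,472),(258,487)]),8,p);print('base',an((g[0]-g[1])[:2]))
r=ground(f1([(52,253),(428,253),(240,70),(240,437)]),194,p);print('rim',r.round(1),r.mean(0))
o=robot.get_obs();a=q(o['orientation']).as_matrix();print(a.round(3))
E
```

```text
card [[593.6, -295.5], [623.5, -395.4], [402.6, -461.7], [371.1, -362.4]] [ 497.7 -378.7] xax 106.64770392000824 107.60463174669987 yax -163.28395885999873 -163.26390877336846 len [232.4 104.2 230.7 104.2]
mat [[597.1, -292.2], [629.3, -416.7], [392.9, -480.6], [358.7, -358.0]] [ 494.5 -386.9] xax 104.52126268789941 105.56801652614023 yax -164.86606094162488 -164.55957741153605 len [247.3 128.6 244.9 127.2]
wall [[ 628.89003271 -166.89038067  124.        ]
 [ 461.48186695 -156.34272362  124.        ]] 176.39480876139106
base 86.61349564541769
rim [[554.5 192.8 194. ]
 [560.7 -46.5 194. ]
 [678.2  76.3 194. ]
 [440.   70.2 194. ]] [558.34031867  73.1963372  194.        ]
[[ 0.928  0.373 -0.001]
 [ 0.373 -0.928  0.002]
 [ 0.    -0.002 -1.   ]]
```

servo_tool --increments '[{"tx": 0.032,"ty": 0.004,"tz": 0.003},{"tx": 0.032,"ty": 0.004,"tz": 0.003},{"tx": 0.032,"ty": 0.004,"tz": 0.003},{"tx": 0.032,"ty": 0.004,"tz": 0.003},{"tx": 0.032,"ty": 0.004,"tz": 0.003},{"tx": 0.032,"ty": 0.004,"tz": 0.003},{"tx": 0.032,"ty": 0.004,"tz": 0.003},{"tx": 0.032,"ty": 0.004,"tz": 0.003},{"tx": 0.032,"ty": 0.004,"tz": 0.003},{"tx": 0.032,"ty": 0.004,"tz": 0.003}]'

```text
schema error: expected keys tx, ty, tz, ax, ay, az
```

servo_tool --increments '[{"az": 2.6},{"az": 2.6},{},{},{}]'

```text
schema error: expected keys tx, ty, tz, ax, ay, az
```

```bash
cat >> h.py <<'E'
def tgt(X,yaw,tilt=0):  # tool pose: tool -y = x axis at yaw (deg), z down, then tilt about that frame's y (deg, lip down)
    Rs=R.from_euler('z',yaw,degrees=True)
    return np.array(X,float),Rs*R.from_euler('y',-tilt,degrees=True)*R.from_matrix(np.array([[0,-1,0],[-1,0,0],[0,0,-1.]]))
def delta(T,cur=None):
    if cur is None: o=robot.get_obs();cur=(np.array(o['ee_pos']),q(o['orientation']))
    return (cur[1].inv().apply(T[0]-cur[0])/1000).round(4),np.degrees((cur[1].inv()*T[1]).as_rotvec()).round(2)
def plan(a,b,n):
    k=[tgt(a[0]+(np.array(b[0])-a[0])*s,a[1]+(b[1]-a[1])*s,a[2]+(b[2]-a[2])*s) for s in np.linspace(0,1,n+1)]
    for i in range(n): print(*delta(k[i+1],k[i]))
def st():
    o=robot.get_obs();print('t',round(o['time_s'],2),'p',np.round(o['ee_pos'],1),'F',np.round(o['wrist_force'],1),'T',np.round(o['ft_torque'],2),'open',round(o['opening'],1),'gf',round(o['gripper_force'],1),'q',np.round(o['qpos'],2))
E
python3 - <<'E'
from h import *
st();p=camera_params('wrist');im=capture('wrist');cv2.imwrite('pics/w1.png',im[:,:,::-1])
import pickle;pickle.dump(p,open('w1.pkl','wb'))
print(delta(tgt((504.9,-402.6,20),106.7)))
E
```

```text
t 0.1 p [ 195.4 -486.6  207.1] F [ 0.4 -0.2  0. ] T [-0.02  0.03 -0.03] open 85.3 gf 0.0 q [-1.19  0.26 -0.14  1.17  0.    1.57]
(array([0.3185, 0.0376, 0.1872]), array([-0.09,  0.  ,  5.18]))
```

View pics/w1.png

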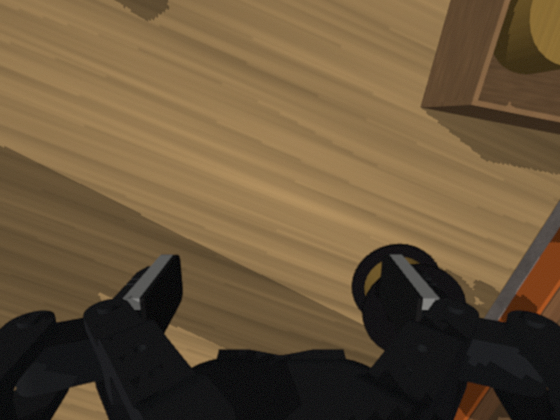

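The move was refused because every row needs all six keys, so the wrist view still shows the start spot (fingers at about 165,280 and 410,280). I'll repeat it with full rows.

servo_tool --increments '[{"tx": 0.032,"ty": 0.004,"tz": 0.003,"ax": 0,"ay": 0,"az": 0.5},{"tx": 0.032,"ty": 0.004,"tz": 0.003,"ax": 0,"ay": 0,"az": 0.5},{"tx": 0.032,"ty": 0.004,"tz": 0.003,"ax": 0,"ay": 0,"az": 0.5},{"tx": 0.032,"ty": 0.004,"tz": 0.003,"ax": 0,"ay": 0,"az": 0.5},{"tx": 0.032,"ty": 0.004,"tz": 0.003,"ax": 0,"ay": 0,"az": 0.5},{"tx": 0.032,"ty": 0.004,"tz": 0.003,"ax": 0,"ay": 0,"az": 0.5},{"tx": 0.032,"ty": 0.004,"tz": 0.003,"ax": 0,"ay": 0,"az": 0.5},{"tx": 0.032,"ty": 0.004,"tz": 0.003,"ax": 0,"ay": 0,"az": 0.5},{"tx": 0.032,"ty": 0.004,"tz": 0.003,"ax": 0,"ay": 0,"az": 0.6},{"tx": 0.032,"ty": 0.004,"tz": 0.003,"ax": 0,"ay": 0,"az": 0.6}]'

```text
time_s: 1.15
ee_pos: [511.4, -416.9, 177.3]
orientation: [-0.0, 0.989, 0.145, -0.0]
wrist_force: [-0.0, -0.6, -0.2]
opening: 85.4
gripper_force: 0.0
```

servo_tool --increments '[{"tx": 0,"ty": 0,"tz": 0,"ax": 0,"ay": 0,"az": 0},{"tx": 0,"ty": 0,"tz": 0,"ax": 0,"ay": 0,"az": 0},{"tx": 0,"ty": 0,"tz": 0,"ax": 0,"ay": 0,"az": 0}]'

```text
time_s: 1.45
ee_pos: [509.3, -417.5, 177.7]
orientation: [-0.0, 0.989, 0.145, -0.001]
wrist_force: [0.3, 0.4, 0.1]
opening: 85.4
gripper_force: 0.0
```

```bash
python3 - <<'E'
from h import *
st();p=camera_params('wrist');im=capture('wrist');cv2.imwrite('pics/w2.png',im[:,:,::-1])
import pickle;pickle.dump(p,open('w2.pkl','wb'))
print(delta(tgt((504.9,-402.6,20),106.7)))
E
```

```text
t 1.45 p [ 509.3 -417.5  177.7] F [0.3 0.4 0.1] T [-0.01  0.01 -0.02] open 85.4 gf 0.0 q [-0.69  0.51  0.17  1.23 -0.    2.16]
(array([ 0.0003, -0.0156,  0.1579]), array([-0.02,  0.04, -0.08]))
```

View pics/w2.png

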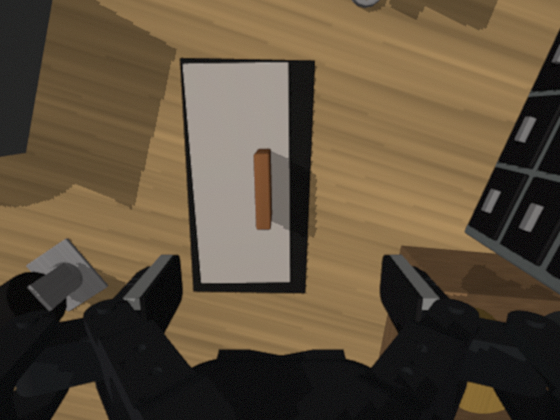

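The wrist view shows the bar top with corners near (257,150), (270,150), (271,229), (257,229). The plate corners are (182,63), (289,64), (290,283), (200,283), and the mat corners (181,59), (314,61), (305,293), (194,291).

```bash
python3 - <<'E'
from h import *
import pickle;p=pickle.load(open('w2.pkl','rb'))
an=lambda v:np.degrees(np.arctan2(v[1],v[0]))
for n,z,c in(('bar',57,[(257,153),(270,153),(271,229),(257,229)]),('card',7,[(182,63),(289,64),(290,283),(200,283)]),('mat',3,[(181,59),(314,61),(305,293),(194,291)])):
    g=ground(c,z,p)[:,:2];print(n,g.round(1).tolist(),g.mean(0).round(1),'xax',an(g[0]-g[1]),an(g[3]-g[2]),'y',an(g[2]-g[1])-90+360,an(g[3]-g[0])-90+360,np.linalg.norm(g-np.roll(g,1,0),axis=1).round(1))
E
```

```text
bar [[536.4, -388.0], [539.6, -398.7], [473.3, -418.9], [469.6, -406.6]] [ 504.7 -403.1] xax 106.69858286860503 106.70518385159906 y 106.9648985358319 105.61720667001467 [69.4 11.2 69.3 12.8]
card [[591.1, -295.4], [619.4, -392.6], [400.2, -461.1], [371.0, -363.8]] [ 495.4 -378.2] xax 106.1941809977131 106.71040882092971 y 107.35016723112676 107.26293615428699 [230.5 101.2 229.6 101.5]
mat [[594.6, -292.5], [629.3, -414.6], [390.9, -482.1], [356.7, -359.1]] [ 492.9 -387.1] xax 105.89292819428213 105.55814110737464 y 105.80592641866434 105.63689925737788 [247.  127.  247.8 127.7]
```

The estimates agree: bar at (504,-403), yaw 106.8°. Next I descend and grip.

servo_tool --increments '[{"tx": 0,"ty": -0.0155,"tz": 0.01,"ax": 0,"ay": 0,"az": 0},{"tx": 0,"ty": 0,"tz": 0.022,"ax": 0,"ay": 0,"az": 0},{"tx": 0,"ty": 0,"tz": 0.022,"ax": 0,"ay": 0,"az": 0},{"tx": 0,"ty": 0,"tz": 0.022,"ax": 0,"ay": 0,"az": 0},{"tx": 0,"ty": 0,"tz": 0.022,"ax": 0,"ay": 0,"az": 0},{"tx": 0,"ty": 0,"tz": 0.02,"ax": 0,"ay": 0,"az": 0},{"tx": 0,"ty": 0,"tz": 0.02,"ax": 0,"ay": 0,"az": 0},{"tx": 0,"ty": 0,"tz": 0.013,"ax": 0,"ay": 0,"az": 0},{"tx": 0,"ty": 0,"tz": 0.007,"ax": 0,"ay": 0,"az": 0},{"tx": 0,"ty": 0,"tz": 0,"ax": 0,"ay": 0,"az": 0}]'

```text
time_s: 2.5
ee_pos: [505.0, -402.5, 19.3]
orientation: [-0.001, 0.989, 0.145, -0.0]
wrist_force: [-0.6, 0.6, 0.1]
opening: 85.5
gripper_force: 0.0
```

servo_tool --increments '[{"tx": 0,"ty": 0,"tz": 0,"ax": 0,"ay": 0,"az": 0},{"tx": 0,"ty": 0,"tz": 0,"ax": 0,"ay": 0,"az": 0},{"tx": 0,"ty": 0,"tz": 0,"ax": 0,"ay": 0,"az": 0},{"tx": 0,"ty": 0,"tz": 0,"ax": 0,"ay": 0,"az": 0},{"tx": 0,"ty": 0,"tz": 0,"ax": 0,"ay": 0,"az": 0},{"tx": 0,"ty": 0,"tz": 0,"ax": 0,"ay": 0,"az": 0},{"tx": 0,"ty": 0,"tz": 0,"ax": 0,"ay": 0,"az": 0},{"tx": 0,"ty": 0,"tz": 0,"ax": 0,"ay": 0,"az": 0},{"tx": 0,"ty": 0,"tz": 0,"ax": 0,"ay": 0,"az": 0},{"tx": 0,"ty": 0,"tz": 0,"ax": 0,"ay": 0,"az": 0}]' --gripper 255

```text
time_s: 3.5
ee_pos: [506.2, -402.7, 20.4]
orientation: [0.0, 0.989, 0.145, 0.0]
wrist_force: [-0.6, 1.8, 5.6]
opening: 12.1
gripper_force: 61.7
```

```bash
python3 - <<'E'
from h import *
st()
# bowl: yaw 86.5, mouth (558,73), edge x=-58 -> bar x=-33
u=R.from_euler('z',86.5,degrees=True).apply([1,0,0])
b=np.array([558,73,0])-33*u;print(b)
plan(((504,-402.6,290),106.8,0),((*b[:2],290),86.5,0),12)
E
```

```text
t 3.5 p [ 506.2 -402.7   20.4] F [-0.6  1.8  5.6] T [0.19 0.1  0.  ] open 12.1 gf 61.7 q [-0.67  0.59 -0.12  0.86  0.    2.18]
[555.9853982   40.06155165   0.        ]
[ 0.0148 -0.0341  0.    ] [0.   0.   1.69]
[ 0.0138 -0.0345  0.    ] [0.   0.   1.69]
[ 0.0128 -0.0349  0.    ] [0.   0.   1.69]
[ 0.0117 -0.0352  0.    ] [0.   0.   1.69]
[ 0.0107 -0.0356  0.    ] [0.   0.   1.69]
[ 0.0096 -0.0359  0.    ] [0.   0.   1.69]
[ 0.0086 -0.0361  0.    ] [0.   0.   1.69]
[ 0.0075 -0.0364  0.    ] [0.   0.   1.69]
[ 0.0064 -0.0366  0.    ] [0.   0.   1.69]
[ 0.0053 -0.0368  0.    ] [0.   0.   1.69]
[ 0.0043 -0.0369  0.    ] [0.   0.   1.69]
[ 0.0032 -0.037   0.    ] [0.   0.   1.69]
```

servo_tool --increments '[{"tx": 0,"ty": 0,"tz": -0.01,"ax": 0,"ay": 0,"az": 0},{"tx": 0,"ty": 0,"tz": -0.02,"ax": 0,"ay": 0,"az": 0},{"tx": 0,"ty": 0,"tz": -0.03,"ax": 0,"ay": 0,"az": 0},{"tx": 0,"ty": 0,"tz": -0.03,"ax": 0,"ay": 0,"az": 0},{"tx": 0,"ty": 0,"tz": -0.03,"ax": 0,"ay": 0,"az": 0},{"tx": 0,"ty": 0,"tz": -0.03,"ax": 0,"ay": 0,"az": 0},{"tx": 0,"ty": 0,"tz": -0.03,"ax": 0,"ay": 0,"az": 0},{"tx": 0,"ty": 0,"tz": -0.03,"ax": 0,"ay": 0,"az": 0},{"tx": 0,"ty": 0,"tz": -0.02,"ax": 0,"ay": 0,"az": 0},{"tx": 0,"ty": 0,"tz": -0.01,"ax": 0,"ay": 0,"az": 0}]'

```text
time_s: 4.5
ee_pos: [506.4, -403.1, 262.1]
orientation: [0.001, 0.989, 0.145, 0.001]
wrist_force: [0.0, -0.7, -0.6]
opening: 12.1
gripper_force: 60.9
```

servo_tool --increments '[{"tx": 0.009,"ty": -0.02,"tz": 0,"ax": 0,"ay": 0,"az": 1},{"tx": 0.009,"ty": -0.021,"tz": 0,"ax": 0,"ay": 0,"az": 1},{"tx": 0.008,"ty": -0.021,"tz": 0,"ax": 0,"ay": 0,"az": 1},{"tx": 0.008,"ty": -0.021,"tz": 0,"ax": 0,"ay": 0,"az": 1},{"tx": 0.008,"ty": -0.021,"tz": 0,"ax": 0,"ay": 0,"az": 1},{"tx": 0.007,"ty": -0.021,"tz": 0,"ax": 0,"ay": 0,"az": 1},{"tx": 0.007,"ty": -0.021,"tz": 0,"ax": 0,"ay": 0,"az": 1},{"tx": 0.007,"ty": -0.021,"tz": 0,"ax": 0,"ay": 0,"az": 1},{"tx": 0.006,"ty": -0.021,"tz": 0,"ax": 0,"ay": 0,"az": 1},{"tx": 0.006,"ty": -0.021,"tz": 0,"ax": 0,"ay": 0,"az": 1}]'

```text
time_s: 5.5
ee_pos: [534.4, -181.2, 258.8]
orientation: [-0.0, 0.998, 0.058, -0.001]
wrist_force: [0.0, -0.9, -1.9]
opening: 12.2
gripper_force: 60.9
```

servo_tool --increments '[{"tx": 0.005,"ty": -0.021,"tz": 0,"ax": 0,"ay": 0,"az": 1},{"tx": 0.005,"ty": -0.022,"tz": 0,"ax": 0,"ay": 0,"az": 1},{"tx": 0.004,"ty": -0.022,"tz": 0,"ax": 0,"ay": 0,"az": 1},{"tx": 0.004,"ty": -0.022,"tz": 0,"ax": 0,"ay": 0,"az": 1},{"tx": 0.004,"ty": -0.022,"tz": 0,"ax": 0,"ay": 0,"az": 1},{"tx": 0.003,"ty": -0.022,"tz": 0,"ax": 0,"ay": 0,"az": 1},{"tx": 0.003,"ty": -0.022,"tz": 0,"ax": 0,"ay": 0,"az": 1},{"tx": 0.003,"ty": -0.022,"tz": 0,"ax": 0,"ay": 0,"az": 1},{"tx": 0.002,"ty": -0.022,"tz": 0,"ax": 0,"ay": 0,"az": 1},{"tx": 0.002,"ty": -0.015,"tz": 0,"ax": 0,"ay": 0,"az": 1}]'

```text
time_s: 6.5
ee_pos: [560.1, 2.4, 259.5]
orientation: [-0.013, 1.0, -0.005, -0.001]
wrist_force: [0.7, -0.4, -1.6]
opening: 12.3
gripper_force: 60.8
```

servo_tool --increments '[{"tx": 0,"ty": 0,"tz": 0,"ax": 0,"ay": 0,"az": 0},{"tx": 0,"ty": 0,"tz": 0,"ax": 0,"ay": 0,"az": 0},{"tx": 0,"ty": 0,"tz": 0,"ax": 0,"ay": 0,"az": 0}]'

```text
time_s: 6.8
ee_pos: [560.4, 1.2, 260.2]
orientation: [-0.013, 1.0, -0.006, -0.0]
wrist_force: [-0.2, 0.3, -1.1]
opening: 12.2
gripper_force: 60.8
```

```bash
python3 - <<'E'
from h import *
st();p=camera_params('wrist');im=capture('wrist');cv2.imwrite('pics/w3.png',im[:,:,::-1])
import pickle;pickle.dump(p,open('w3.pkl','wb'))
T=tgt((556,40,211.4),86.5);print(delta(T))
p=camera_params('top');im=capture('top');cv2.imwrite('pics/t3.png',cv2.resize(im[130:265,215:415,::-1],(800,540),interpolation=2))
E
```

```text
t 6.8 p [560.4   1.2 260.2] F [-0.2  0.3 -1.1] T [-0.04  0.02 -0.05] open 12.2 gf 60.8 q [-0.01  0.31  0.06  1.33  0.03  3.14]
(array([-0.0048, -0.0374,  0.0498]), array([-1.44,  0.07,  2.8 ]))
```

View pics/w3.png

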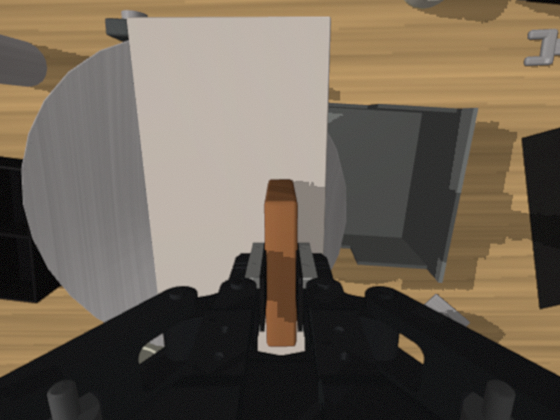

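The wrist view shows the card over the bowl, with the rim spanning columns 23–346 near row 190 and the far tray wall (476,110)–(440,282). But joint 6 has reached its 3.14 limit, so the last degrees of turn are blocked. I'll put the card back on the mat and regrasp with a half turn.

```bash
python3 - <<'E'
from h import *
import pickle;p=pickle.load(open('w3.pkl','rb'))
an=lambda v:np.degrees(np.arctan2(v[1],v[0]))
g=ground([(476,110),(440,282)],124,p);print('wall',g.round(1),an((g[1]-g[0])[:2]))
L=ground([(23,190),(346,195)],194,p);print('rim',L.round(1))
n=np.array([558,73,194])+120*np.array([[np.cos(a),np.sin(a),0] for a in np.radians([90,-90,60,120,-30])]);print(proj(n,p).round())
o=robot.get_obs();c=(np.array(o['ee_pos']),q(o['orientation']))
T=tgt((506.2,-402.7,262),106.8);print(delta(T))
y=-(c[1].as_matrix()[:,1]);y0=an(y);print('yaw',y0)
plan((c[0],y0,0),((506.2,-402.7,262),106.8,0),20)
E
```

```text
wall [[ 628.7 -165.5  124. ]
 [ 463.6 -153.3  124. ]] 175.77367427923642
rim [[575.5 192.1 194. ]
 [570.5 -44.2 194. ]]
[[ 27. 213.]
 [349. 212.]
 [ 31. 131.]
 [ 63. 285.]
 [263.  59.]]
(array([-0.0494,  0.4045, -0.0119]), array([ -1.44,  -0.19, -17.49]))
yaw 89.30886882985338
[-0.0025  0.0202 -0.0001] [ 0.    0.   -0.87]
[-0.0028  0.0202 -0.0001] [ 0.    0.   -0.87]
[-0.0031  0.0202 -0.0001] [ 0.    0.   -0.87]
[-0.0034  0.0201 -0.0001] [ 0.    0.   -0.87]
[-0.0037  0.02   -0.0001] [ 0.    0.   -0.87]
[-0.004   0.02   -0.0001] [ 0.    0.   -0.87]
[-0.0043  0.0199 -0.0001] [ 0.    0.   -0.87]
[-0.0046  0.0199 -0.0001] [ 0.    0.   -0.87]
[-0.0049  0.0198 -0.0001] [ 0.    0.   -0.87]
[-0.0052  0.0197 -0.0001] [ 0.    0.   -0.87]
[-0.0055  0.0196 -0.0001] [ 0.    0.   -0.87]
[-0.0058  0.0195 -0.0001] [ 0.    0.   -0.87]
[-0.0061  0.0194 -0.0001] [ 0.    0.   -0.87]
[-0.0064  0.0194 -0.0001] [ 0.    0.   -0.87]
[-0.0067  0.0193 -0.0001] [ 0.    0.   -0.87]
[-0.007   0.0191 -0.0001] [ 0.    0.   -0.87]
[-0.0073  0.019  -0.0001] [ 0.    0.   -0.87]
[-0.0076  0.0189 -0.0001] [ 0.    0.   -0.87]
[-0.0079  0.0188 -0.0001] [ 0.    0.   -0.87]
[-0.0082  0.0187 -0.0001] [ 0.    0.   -0.87]
```

servo_tool --increments '[{"tx": -0.005,"ty": 0.04,"tz": 0,"ax": -1.44,"ay": 0,"az": -1.7},{"tx": -0.006,"ty": 0.04,"tz": 0,"ax": 0,"ay": 0,"az": -1.7},{"tx": -0.008,"ty": 0.04,"tz": 0,"ax": 0,"ay": 0,"az": -1.7},{"tx": -0.009,"ty": 0.04,"tz": 0,"ax": 0,"ay": 0,"az": -1.7},{"tx": -0.01,"ty": 0.04,"tz": 0,"ax": 0,"ay": 0,"az": -1.7},{"tx": -0.011,"ty": 0.039,"tz": 0,"ax": 0,"ay": 0,"az": -1.7},{"tx": -0.012,"ty": 0.039,"tz": 0,"ax": 0,"ay": 0,"az": -1.7},{"tx": -0.013,"ty": 0.038,"tz": 0,"ax": 0,"ay": 0,"az": -1.7},{"tx": -0.015,"ty": 0.038,"tz": 0,"ax": 0,"ay": 0,"az": -1.7},{"tx": -0.016,"ty": 0.037,"tz": 0,"ax": 0,"ay": 0,"az": -1.9}]'

```text
time_s: 7.9
ee_pos: [503.2, -402.4, 259.2]
orientation: [-0.0, 0.99, 0.144, 0.0]
wrist_force: [0.9, -0.1, -1.4]
opening: 12.3
gripper_force: 60.8
```

servo_tool --increments '[{"tx": 0,"ty": 0,"tz": 0,"ax": 0,"ay": 0,"az": 0},{"tx": 0,"ty": 0,"tz": 0,"ax": 0,"ay": 0,"az": 0},{"tx": 0,"ty": 0,"tz": 0,"ax": 0,"ay": 0,"az": 0}]'

```text
time_s: 8.2
ee_pos: [503.8, -399.8, 259.1]
orientation: [-0.0, 0.99, 0.144, -0.0]
wrist_force: [-0.5, 0.2, -1.7]
opening: 12.2
gripper_force: 60.8
```

```bash
python3 - <<'E'
from h import *
st();print(delta(tgt((503,-402,21.5),106)))
E
```

```text
t 8.2 p [ 503.8 -399.8  259.1] F [-0.5  0.2 -1.7] T [ 0.02 -0.05 -0.  ] open 12.2 gf 60.8 q [-0.67  0.46  0.3   1.41  0.    2.18]
(array([-0.0013,  0.0021,  0.2376]), array([-0.06,  0.  ,  0.57]))
```

servo_tool --increments '[{"tx": -0.001,"ty": 0.002,"tz": 0.03,"ax": 0,"ay": 0,"az": 0},{"tx": 0,"ty": 0,"tz": 0.035,"ax": 0,"ay": 0,"az": 0},{"tx": 0,"ty": 0,"tz": 0.035,"ax": 0,"ay": 0,"az": 0},{"tx": 0,"ty": 0,"tz": 0.035,"ax": 0,"ay": 0,"az": 0},{"tx": 0,"ty": 0,"tz": 0.035,"ax": 0,"ay": 0,"az": 0},{"tx": 0,"ty": 0,"tz": 0.03,"ax": 0,"ay": 0,"az": 0},{"tx": 0,"ty": 0,"tz": 0.02,"ax": 0,"ay": 0,"az": 0},{"tx": 0,"ty": 0,"tz": 0.012,"ax": 0,"ay": 0,"az": 0},{"tx": 0,"ty": 0,"tz": 0.006,"ax": 0,"ay": 0,"az": 0},{"tx": 0,"ty": 0,"tz": 0,"ax": 0,"ay": 0,"az": 0}]'

```text
time_s: 9.2
ee_pos: [504.0, -402.1, 21.7]
orientation: [0.0, 0.989, 0.145, 0.0]
wrist_force: [-0.7, -0.2, -2.7]
opening: 12.2
gripper_force: 60.8
```

servo_tool --increments '[{"tx": 0,"ty": 0,"tz": 0,"ax": 0,"ay": 0,"az": 0},{"tx": 0,"ty": 0,"tz": 0,"ax": 0,"ay": 0,"az": 0},{"tx": 0,"ty": 0,"tz": 0,"ax": 0,"ay": 0,"az": 0},{"tx": 0,"ty": 0,"tz": 0,"ax": 0,"ay": 0,"az": 0},{"tx": 0,"ty": 0,"tz": 0,"ax": 0,"ay": 0,"az": 0},{"tx": 0,"ty": 0,"tz": 0,"ax": 0,"ay": 0,"az": 0},{"tx": 0,"ty": 0,"tz": -0.02,"ax": 0,"ay": 0,"az": 0},{"tx": 0,"ty": 0,"tz": -0.02,"ax": 0,"ay": 0,"az": 0},{"tx": 0,"ty": 0,"tz": -0.02,"ax": 0,"ay": 0,"az": 0},{"tx": 0,"ty": 0,"tz": -0.02,"ax": 0,"ay": 0,"az": 0}]' --gripper 0

```text
time_s: 10.2
ee_pos: [503.3, -402.5, 101.8]
orientation: [-0.0, 0.99, 0.144, -0.0]
wrist_force: [0.3, -0.4, -0.8]
opening: 85.4
gripper_force: 0.0
```

servo_tool --increments '[{"tx": 0,"ty": 0,"tz": 0,"ax": 0,"ay": 0,"az": -8.5},{"tx": 0,"ty": 0,"tz": 0,"ax": 0,"ay": 0,"az": -8.5},{"tx": 0,"ty": 0,"tz": 0,"ax": 0,"ay": 0,"az": -8.5},{"tx": 0,"ty": 0,"tz": 0,"ax": 0,"ay": 0,"az": -8.5},{"tx": 0,"ty": 0,"tz": 0,"ax": 0,"ay": 0,"az": -8.5},{"tx": 0,"ty": 0,"tz": 0,"ax": 0,"ay": 0,"az": -8.5},{"tx": 0,"ty": 0,"tz": 0,"ax": 0,"ay": 0,"az": -8.5},{"tx": 0,"ty": 0,"tz": 0,"ax": 0,"ay": 0,"az": -8.5},{"tx": 0,"ty": 0,"tz": 0,"ax": 0,"ay": 0,"az": -8.5},{"tx": 0,"ty": 0,"tz": 0,"ax": 0,"ay": 0,"az": -8.5}]'

```text
time_s: 11.2
ee_pos: [503.3, -402.6, 101.0]
orientation: [-0.0, 0.63, 0.777, 0.0]
wrist_force: [-0.2, 0.0, 0.0]
opening: 85.5
gripper_force: 0.0
```

servo_tool --increments '[{"tx": 0,"ty": 0,"tz": 0,"ax": 0,"ay": 0,"az": -8.5},{"tx": 0,"ty": 0,"tz": 0,"ax": 0,"ay": 0,"az": -8.5},{"tx": 0,"ty": 0,"tz": 0,"ax": 0,"ay": 0,"az": -8.5},{"tx": 0,"ty": 0,"tz": 0,"ax": 0,"ay": 0,"az": -8.5},{"tx": 0,"ty": 0,"tz": 0,"ax": 0,"ay": 0,"az": -8.5},{"tx": 0,"ty": 0,"tz": 0,"ax": 0,"ay": 0,"az": -8.5},{"tx": 0,"ty": 0,"tz": 0,"ax": 0,"ay": 0,"az": -8.5},{"tx": 0,"ty": 0,"tz": 0,"ax": 0,"ay": 0,"az": -8.5},{"tx": 0,"ty": 0,"tz": 0,"ax": 0,"ay": 0,"az": -8.5},{"tx": 0,"ty": 0,"tz": 0,"ax": 0,"ay": 0,"az": -8.5}]'

```text
time_s: 12.2
ee_pos: [503.3, -402.6, 101.0]
orientation: [-0.0, -0.06, 0.998, 0.0]
wrist_force: [-0.8, -0.6, -0.3]
opening: 85.7
gripper_force: 0.0
```

servo_tool --increments '[{"tx": 0,"ty": 0,"tz": 0,"ax": 0,"ay": 0,"az": -8.5},{"tx": 0,"ty": 0,"tz": 0,"ax": 0,"ay": 0,"az": -1.5},{"tx": 0,"ty": 0,"tz": 0,"ax": 0,"ay": 0,"az": 0},{"tx": 0,"ty": 0,"tz": 0,"ax": 0,"ay": 0,"az": 0}]'

```text
time_s: 12.6
ee_pos: [503.4, -402.6, 101.1]
orientation: [-0.0, -0.143, 0.99, 0.0]
wrist_force: [0.3, 0.8, 0.7]
opening: 85.7
gripper_force: 0.0
```

```bash
sed -i 's/\[0,-1,0\],\[-1,0,0\],\[0,0,-1.\]/[0,1,0],[1,0,0],[0,0,-1.]/' h.py; python3 - <<'E'
from h import *
st();print(delta(tgt((503.5,-401.5,20.5),106.5)))
p=camera_params('wrist');im=capture('wrist');cv2.imwrite('pics/w4.png',im[:,:,::-1])
E
```

```text
t 12.6 p [ 503.4 -402.6  101.1] F [0.3 0.8 0.7] T [-0.04  0.   -0.02] open 85.7 gf 0.0 q [-0.67  0.52 -0.01  1.04  0.   -0.96]
(array([-0.0004,  0.001 ,  0.0806]), array([ 0.02, -0.01, -0.05]))
```

View pics/w4.png

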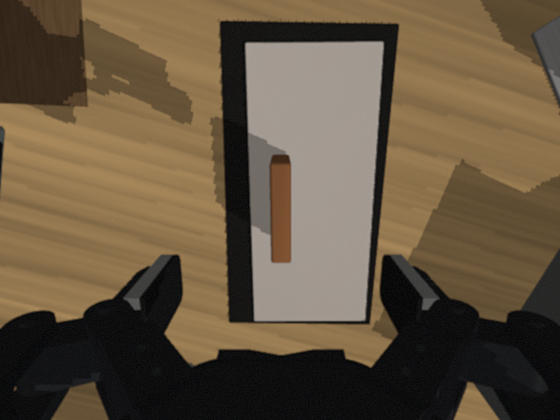

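The card lies flat on the mat, with the bar at (281,165–262) centred and parallel between the fingers. I'll lower, grip and carry.

servo_tool --increments '[{"tx": 0,"ty": 0,"tz": 0.02,"ax": 0,"ay": 0,"az": 0},{"tx": 0,"ty": 0,"tz": 0.025,"ax": 0,"ay": 0,"az": 0},{"tx": 0,"ty": 0,"tz": 0.02,"ax": 0,"ay": 0,"az": 0},{"tx": 0,"ty": 0,"tz": 0.011,"ax": 0,"ay": 0,"az": 0},{"tx": 0,"ty": 0,"tz": 0.005,"ax": 0,"ay": 0,"az": 0},{"tx": 0,"ty": 0,"tz": 0,"ax": 0,"ay": 0,"az": 0},{"tx": 0,"ty": 0,"tz": 0,"ax": 0,"ay": 0,"az": 0}]'

```text
time_s: 13.35
ee_pos: [504.1, -403.1, 21.0]
orientation: [0.0, -0.144, 0.99, -0.0]
wrist_force: [0.7, -0.1, 1.1]
opening: 85.7
gripper_force: 0.0
```

servo_tool --increments '[{"tx": 0,"ty": 0,"tz": 0,"ax": 0,"ay": 0,"az": 0},{"tx": 0,"ty": 0,"tz": 0,"ax": 0,"ay": 0,"az": 0},{"tx": 0,"ty": 0,"tz": 0,"ax": 0,"ay": 0,"az": 0},{"tx": 0,"ty": 0,"tz": 0,"ax": 0,"ay": 0,"az": 0},{"tx": 0,"ty": 0,"tz": 0,"ax": 0,"ay": 0,"az": 0},{"tx": 0,"ty": 0,"tz": 0,"ax": 0,"ay": 0,"az": 0},{"tx": 0,"ty": 0,"tz": 0,"ax": 0,"ay": 0,"az": 0},{"tx": 0,"ty": 0,"tz": 0,"ax": 0,"ay": 0,"az": 0}]' --gripper 255

```text
time_s: 14.15
ee_pos: [503.6, -402.8, 20.5]
orientation: [0.0, -0.144, 0.99, -0.0]
wrist_force: [-0.7, 0.1, 3.2]
opening: 11.9
gripper_force: 62.5
```

servo_tool --increments '[{"tx": 0,"ty": 0,"tz": -0.01,"ax": 0,"ay": 0,"az": 0},{"tx": 0,"ty": 0,"tz": -0.02,"ax": 0,"ay": 0,"az": 0},{"tx": 0,"ty": 0,"tz": -0.03,"ax": 0,"ay": 0,"az": 0},{"tx": 0,"ty": 0,"tz": -0.03,"ax": 0,"ay": 0,"az": 0},{"tx": 0,"ty": 0,"tz": -0.03,"ax": 0,"ay": 0,"az": 0},{"tx": 0,"ty": 0,"tz": -0.03,"ax": 0,"ay": 0,"az": 0},{"tx": 0,"ty": 0,"tz": -0.03,"ax": 0,"ay": 0,"az": 0},{"tx": 0,"ty": 0,"tz": -0.03,"ax": 0,"ay": 0,"az": 0},{"tx": 0,"ty": 0,"tz": -0.02,"ax": 0,"ay": 0,"az": 0},{"tx": 0,"ty": 0,"tz": -0.01,"ax": 0,"ay": 0,"az": 0}]'

```text
time_s: 15.15
ee_pos: [504.0, -403.0, 262.5]
orientation: [0.001, -0.144, 0.99, -0.001]
wrist_force: [0.3, 0.1, -1.6]
opening: 12.1
gripper_force: 61.9
```

```bash
python3 - <<'E'
from h import *
st()
u=R.from_euler('z',86.2,degrees=True).apply([1,0,0]);b=np.array([558.3,73.5,260])-33*u;print(b)
o=robot.get_obs();plan((np.array(o['ee_pos']),106.5,0),(b,86.2,0),20)
E
```

```text
t 15.15 p [ 504.  -403.   262.5] F [ 0.3  0.1 -1.6] T [-0.02 -0.   -0.02] open 12.1 gf 61.9 q [-0.67  0.46  0.31  1.42  0.   -0.96]
[556.11296129  40.57255155 260.        ]
[-0.0088  0.0205  0.0001] [0.   0.   1.02]
[-0.0084  0.0207  0.0001] [0.   0.   1.01]
[-0.0081  0.0208  0.0001] [0.   0.   1.02]
[-0.0077  0.021   0.0001] [0.   0.   1.02]
[-0.0073  0.0211  0.0001] [0.   0.   1.01]
[-0.0069  0.0212  0.0001] [0.   0.   1.01]
[-0.0066  0.0213  0.0001] [0.   0.   1.02]
[-0.0062  0.0215  0.0001] [0.   0.   1.01]
[-0.0058  0.0216  0.0001] [0.   0.   1.01]
[-0.0054  0.0217  0.0001] [0.   0.   1.02]
[-0.005   0.0218  0.0001] [0.   0.   1.01]
[-0.0047  0.0218  0.0001] [0.   0.   1.02]
[-0.0043  0.0219  0.0001] [0.   0.   1.01]
[-0.0039  0.022   0.0001] [0.   0.   1.02]
[-0.0035  0.0221  0.0001] [0.   0.   1.01]
[-0.0031  0.0221  0.0001] [0.   0.   1.01]
[-0.0027  0.0222  0.0001] [0.   0.   1.01]
[-0.0023  0.0222  0.0001] [0.   0.   1.02]
[-0.0019  0.0222  0.0001] [0.   0.   1.01]
[-0.0015  0.0223  0.0001] [0.   0.   1.02]
```

servo_tool --increments '[{"tx": -0.009,"ty": 0.02,"tz": 0,"ax": 0,"ay": 0,"az": 1.015},{"tx": -0.008,"ty": 0.021,"tz": 0,"ax": 0,"ay": 0,"az": 1.015},{"tx": -0.008,"ty": 0.021,"tz": 0,"ax": 0,"ay": 0,"az": 1.015},{"tx": -0.008,"ty": 0.021,"tz": 0,"ax": 0,"ay": 0,"az": 1.015},{"tx": -0.007,"ty": 0.021,"tz": 0,"ax": 0,"ay": 0,"az": 1.015},{"tx": -0.007,"ty": 0.021,"tz": 0,"ax": 0,"ay": 0,"az": 1.015},{"tx": -0.007,"ty": 0.021,"tz": 0,"ax": 0,"ay": 0,"az": 1.015},{"tx": -0.006,"ty": 0.022,"tz": 0,"ax": 0,"ay": 0,"az": 1.015},{"tx": -0.006,"ty": 0.022,"tz": 0,"ax": 0,"ay": 0,"az": 1.015},{"tx": -0.005,"ty": 0.022,"tz": 0,"ax": 0,"ay": 0,"az": 1.015}]'

```text
time_s: 16.15
ee_pos: [528.3, -179.0, 259.2]
orientation: [-0.001, -0.056, 0.998, 0.001]
wrist_force: [-0.5, -0.7, -1.4]
opening: 12.1
gripper_force: 61.9
```

servo_tool --increments '[{"tx": -0.005,"ty": 0.022,"tz": 0,"ax": 0,"ay": 0,"az": 1.015},{"tx": -0.005,"ty": 0.022,"tz": 0,"ax": 0,"ay": 0,"az": 1.015},{"tx": -0.004,"ty": 0.022,"tz": 0,"ax": 0,"ay": 0,"az": 1.015},{"tx": -0.004,"ty": 0.022,"tz": 0,"ax": 0,"ay": 0,"az": 1.015},{"tx": -0.003,"ty": 0.022,"tz": 0,"ax": 0,"ay": 0,"az": 1.015},{"tx": -0.003,"ty": 0.022,"tz": 0,"ax": 0,"ay": 0,"az": 1.015},{"tx": -0.003,"ty": 0.022,"tz": 0,"ax": 0,"ay": 0,"az": 1.015},{"tx": -0.002,"ty": 0.022,"tz": 0,"ax": 0,"ay": 0,"az": 1.015},{"tx": -0.002,"ty": 0.022,"tz": 0,"ax": 0,"ay": 0,"az": 1.015},{"tx": -0.001,"ty": 0.022,"tz": 0,"ax": 0,"ay": 0,"az": 1.015}]'

```text
time_s: 17.15
ee_pos: [553.1, 41.9, 259.3]
orientation: [-0.001, 0.033, 0.999, -0.0]
wrist_force: [0.2, 0.2, -1.8]
opening: 12.3
gripper_force: 61.9
```

servo_tool --increments '[{"tx": 0,"ty": 0,"tz": 0,"ax": 0,"ay": 0,"az": 0},{"tx": 0,"ty": 0,"tz": 0,"ax": 0,"ay": 0,"az": 0},{"tx": 0,"ty": 0,"tz": 0,"ax": 0,"ay": 0,"az": 0}]'

```text
time_s: 17.45
ee_pos: [553.3, 40.4, 259.7]
orientation: [-0.001, 0.033, 0.999, -0.0]
wrist_force: [0.1, -0.3, -1.2]
opening: 12.6
gripper_force: 61.9
```

```bash
python3 - <<'E'
from h import *
st();print(delta(tgt((556.1,40.6,211.5),86.2)))
p=camera_params('wrist');im=capture('wrist');cv2.imwrite('pics/w5.png',im[:,:,::-1])
n=np.array([558.3,73.5,194])+120*np.array([[np.cos(a),np.sin(a),0] for a in np.radians([90,-90,180,135,-135])]);print(proj(n,p).round())
E
```

```text
t 17.45 p [553.3  40.4 259.7] F [ 0.1 -0.3 -1.2] T [-0.08 -0.02  0.  ] open 12.6 gf 61.9 q [ 0.07  0.3   0.05  1.32 -0.    0.14]
(array([-0.0029,  0.0004,  0.0482]), array([-0.02, -0.08,  0.04]))
[[492. 201.]
 [164. 222.]
 [321.  31.]
 [451.  81.]
 [196.  98.]]
```

View pics/w5.png

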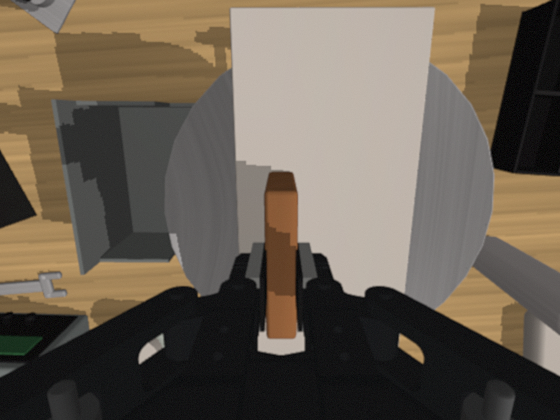

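The rim appears at columns 165 and 493, as predicted (164, 492), and the plate's front edge is parallel to the tray wall. Lowering the card onto the rim.

servo_tool --increments '[{"tx": -0.003,"ty": 0,"tz": 0.005,"ax": 0,"ay": 0,"az": 0},{"tx": 0,"ty": 0,"tz": 0.01,"ax": 0,"ay": 0,"az": 0},{"tx": 0,"ty": 0,"tz": 0.01,"ax": 0,"ay": 0,"az": 0},{"tx": 0,"ty": 0,"tz": 0.01,"ax": 0,"ay": 0,"az": 0},{"tx": 0,"ty": 0,"tz": 0.006,"ax": 0,"ay": 0,"az": 0},{"tx": 0,"ty": 0,"tz": 0.003,"ax": 0,"ay": 0,"az": 0},{"tx": 0,"ty": 0,"tz": 0.001,"ax": 0,"ay": 0,"az": 0},{"tx": 0,"ty": 0,"tz": 0.001,"ax": 0,"ay": 0,"az": 0},{"tx": 0,"ty": 0,"tz": 0.001,"ax": 0,"ay": 0,"az": 0},{"tx": 0,"ty": 0,"tz": 0,"ax": 0,"ay": 0,"az": 0}]'

```text
time_s: 18.5
ee_pos: [556.9, 40.9, 213.4]
orientation: [0.0, 0.033, 0.999, 0.0]
wrist_force: [0.1, 1.0, -1.6]
opening: 12.1
gripper_force: 61.9
```

servo_tool --increments '[{"tx": 0,"ty": 0,"tz": 0.001,"ax": 0,"ay": 0,"az": 0},{"tx": 0,"ty": 0,"tz": 0.001,"ax": 0,"ay": 0,"az": 0},{"tx": 0,"ty": 0,"tz": 0,"ax": 0,"ay": 0,"az": 0}]'

```text
time_s: 18.8
ee_pos: [556.9, 40.9, 211.5]
orientation: [0.0, 0.033, 0.999, 0.0]
wrist_force: [0.6, 0.7, -0.8]
opening: 12.3
gripper_force: 62.0
```

```bash
python3 - <<'E'
from h import *
st()
E
```

```text
t 18.8 p [556.9  40.9 211.5] F [ 0.6  0.7 -0.8] T [-0.03  0.01 -0.01] open 12.3 gf 62.0 q [ 0.07  0.32 -0.05  1.21  0.    0.14]
```

servo_tool --increments '[{"tx": 0,"ty": 0,"tz": 0.001,"ax": 0,"ay": 0,"az": 0},{"tx": 0,"ty": 0,"tz": 0,"ax": 0,"ay": 0,"az": 0},{"tx": 0,"ty": 0,"tz": 0,"ax": 0,"ay": 0,"az": 0}]'

```text
time_s: 19.1
ee_pos: [557.0, 40.7, 211.1]
orientation: [0.001, 0.033, 0.999, 0.0]
wrist_force: [-1.4, -1.3, 5.1]
opening: 12.7
gripper_force: 62.8
```

servo_tool --increments '[{"tx": 0,"ty": 0,"tz": 0.001,"ax": 0,"ay": 0,"az": 0},{"tx": 0,"ty": 0,"tz": 0,"ax": 0,"ay": 0,"az": 0},{"tx": 0,"ty": 0,"tz": 0,"ax": 0,"ay": 0,"az": 0}]'

```text
time_s: 19.4
ee_pos: [557.0, 40.3, 210.6]
orientation: [0.001, 0.033, 0.999, -0.0]
wrist_force: [-2.1, -2.8, 8.9]
opening: 12.6
gripper_force: 63.1
```

servo_tool --increments '[{"tx": 0,"ty": 0,"tz": 0.001,"ax": 0,"ay": 0,"az": 0},{"tx": 0,"ty": 0,"tz": 0,"ax": 0,"ay": 0,"az": 0},{"tx": 0,"ty": 0,"tz": 0,"ax": 0,"ay": 0,"az": 0}]'

```text
time_s: 19.7
ee_pos: [557.0, 39.9, 210.2]
orientation: [0.001, 0.033, 0.999, -0.001]
wrist_force: [-4.2, -3.2, 10.9]
opening: 12.1
gripper_force: 63.5
```

```bash
python3 - <<'E'
from h import *
# in stand frame, axle at origin
P=lambda t:R.from_euler('y',-t,degrees=True).apply([-78,0,57.])
for d in(1,2): print(d,*delta(tgt(P(d),0,d),tgt(P(0),0,0)))
st()
E
```

```text
1 [ 0.     -0.001   0.0014] [-1.  0.  0.]
2 [ 0.     -0.0019  0.0028] [-2.  0.  0.]
t 19.7 p [557.   39.9 210.2] F [-4.2 -3.2 10.9] T [-0.48  0.77  0.02] open 12.1 gf 63.5 q [ 0.07  0.32 -0.05  1.2  -0.    0.14]
```

servo_tool --increments '[{"tx": 0,"ty": -0.002,"tz": 0.0028,"ax": -2,"ay": 0,"az": 0},{"tx": 0,"ty": -0.002,"tz": 0.0028,"ax": -2,"ay": 0,"az": 0},{"tx": 0,"ty": -0.002,"tz": 0.0028,"ax": -2,"ay": 0,"az": 0},{"tx": 0,"ty": -0.002,"tz": 0.0028,"ax": -2,"ay": 0,"az": 0},{"tx": 0,"ty": -0.002,"tz": 0.0028,"ax": -2,"ay": 0,"az": 0}]'

```text
time_s: 20.2
ee_pos: [557.0, 31.9, 195.3]
orientation: [0.004, 0.032, 0.996, 0.088]
wrist_force: [-1.7, -1.8, 8.3]
opening: 12.1
gripper_force: 63.2
```

```bash
python3 - <<'E'
from h import *
o=robot.get_obs();st();r=q(o['orientation']);print('F tool',r.inv().apply(o['wrist_force']).round(1))
T=tgt((0,0,0),86.2,0);d=(T[1].inv()*r);print('turn',np.degrees(d.as_rotvec()).round(2))
E
```

```text
t 20.2 p [557.   31.9 195.3] F [-1.7 -1.8  8.3] T [0.17 0.5  0.11] open 12.1 gf 63.2 q [-0.05  0.31 -0.11  1.14  0.18  0.01]
F tool [ 1.6 -0.4 -8.5]
turn [-10.14  -0.16  -0.07]
```

Pressing about 8 N square on the rim. Continuing the arc.

servo_tool --increments '[{"tx": 0,"ty": -0.002,"tz": 0.0028,"ax": -2,"ay": 0,"az": 0},{"tx": 0,"ty": -0.002,"tz": 0.0028,"ax": -2,"ay": 0,"az": 0},{"tx": 0,"ty": -0.002,"tz": 0.0028,"ax": -2,"ay": 0,"az": 0},{"tx": 0,"ty": -0.002,"tz": 0.0028,"ax": -2,"ay": 0,"az": 0},{"tx": 0,"ty": -0.002,"tz": 0.0028,"ax": -2,"ay": 0,"az": 0},{"tx": 0,"ty": -0.002,"tz": 0.0028,"ax": -2,"ay": 0,"az": 0},{"tx": 0,"ty": -0.002,"tz": 0.0028,"ax": -2,"ay": 0,"az": 0},{"tx": 0,"ty": -0.002,"tz": 0.0028,"ax": -2,"ay": 0,"az": 0}]'

```text
time_s: 21.0
ee_pos: [556.5, 23.7, 169.2]
orientation: [0.009, 0.032, 0.973, 0.227]
wrist_force: [-0.7, -0.7, 7.6]
opening: 11.9
gripper_force: 63.0
```

```bash
cat > s.py <<'E'
from h import *
o=robot.get_obs();st();r=q(o['orientation']);print('F tool',r.inv().apply(o['wrist_force']).round(1))
T=tgt((0,0,0),86.2,0);d=(T[1].inv()*r);t=-np.degrees(d.as_rotvec());print('tilt',t.round(2))
S=R.from_euler('z',86.2,degrees=True);ax=np.array([558.3,73.5,154])+S.apply([45,0,0])
# TCP in bowl frame (mouth) if bowl at this tilt
x=R.from_euler('y',t[0],degrees=True).apply(S.inv().apply(o['ee_pos']-ax))+[45,0,-40];print('tcp in mouth (nominal -33,0,17.5)',x.round(1))
E
python3 s.py
```

```text
t 21.0 p [556.5  23.7 169.2] F [-0.7 -0.7  7.6] T [0.6  0.36 0.21] open 11.9 gf 63.0 q [-0.23  0.38 -0.17  1.11  0.45 -0.18]
F tool [ 0.7  2.7 -7.1]
tilt [26.23  0.13  0.08]
tcp in mouth (nominal -33,0,17.5) [-33.3  -1.5  15.5]
```

servo_tool --increments '[{"tx": 0,"ty": -0.002,"tz": 0.0028,"ax": -2,"ay": 0,"az": 0},{"tx": 0,"ty": -0.002,"tz": 0.0028,"ax": -2,"ay": 0,"az": 0},{"tx": 0,"ty": -0.002,"tz": 0.0028,"ax": -2,"ay": 0,"az": 0},{"tx": 0,"ty": -0.002,"tz": 0.0028,"ax": -2,"ay": 0,"az": 0},{"tx": 0,"ty": -0.002,"tz": 0.0027,"ax": -2,"ay": 0,"az": 0},{"tx": 0,"ty": -0.002,"tz": 0.0027,"ax": -2,"ay": 0,"az": 0},{"tx": 0,"ty": -0.002,"tz": 0.0027,"ax": -2,"ay": 0,"az": 0},{"tx": 0,"ty": -0.002,"tz": 0.0027,"ax": -2,"ay": 0,"az": 0}]'

```text
time_s: 21.8
ee_pos: [556.7, 21.2, 141.4]
orientation: [0.013, 0.03, 0.933, 0.359]
wrist_force: [-0.0, -3.2, 5.6]
opening: 12.4
gripper_force: 62.9
```

servo_tool --increments '[{"tx": 0,"ty": 0,"tz": 0,"ax": 0,"ay": 0,"az": 0},{"tx": 0,"ty": 0,"tz": 0,"ax": 0,"ay": 0,"az": 0},{"tx": 0,"ty": 0,"tz": 0,"ax": 0,"ay": 0,"az": 0},{"tx": 0,"ty": 0,"tz": 0,"ax": 0,"ay": 0,"az": 0},{"tx": 0,"ty": 0,"tz": 0,"ax": 0,"ay": 0,"az": 0},{"tx": 0,"ty": 0,"tz": 0,"ax": 0,"ay": 0,"az": 0},{"tx": 0,"ty": 0,"tz": 0,"ax": 0,"ay": 0,"az": 0},{"tx": 0,"ty": 0,"tz": 0,"ax": 0,"ay": 0,"az": 0},{"tx": 0,"ty": 0,"tz": 0,"ax": 0,"ay": 0,"az": 0},{"tx": 0,"ty": 0,"tz": 0,"ax": 0,"ay": 0,"az": 0}]'

```text
time_s: 22.8
ee_pos: [556.5, 20.7, 141.2]
orientation: [0.013, 0.03, 0.933, 0.357]
wrist_force: [-1.0, -5.6, 5.4]
opening: 12.3
gripper_force: 63.1
```

```bash
python3 s.py; python3 - <<'E'
from h import *
a=capture('top')[100:270,215:415];b=capture('scene')[150:290,170:350]
cv2.imwrite('pics/tip.png',np.hstack([cv2.resize(a,(400,340)),cv2.resize(b,(400,340))])[:,:,::-1])
E
```

```text
t 22.8 p [556.5  20.7 141.2] F [-1.  -5.6  5.4] T [-0.58  0.24  0.11] open 12.3 gf 63.1 q [-0.37  0.51 -0.19  1.14  0.69 -0.4 ]
F tool [ 0.6 -0.6 -7.8]
tilt [41.92  0.12  0.07]
tcp in mouth (nominal -33,0,17.5) [-36.3  -1.7  15.8]
```

View pics/tip.png

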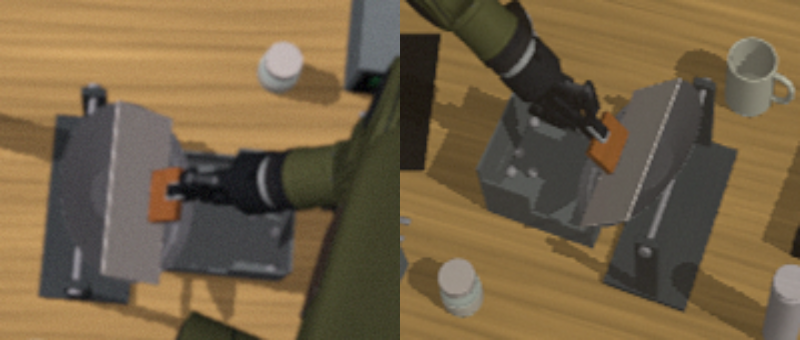

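In the tipped view the card is flat on the rim, and small bright balls show in the tray at about (535,122), (517,153), (511,170) and (533,172) in the right panel, so apparently all four. I'll tip slightly further for safety and count in code.

servo_tool --increments '[{"tx": 0,"ty": -0.001,"tz": 0.0015,"ax": -1,"ay": 0,"az": 0},{"tx": 0,"ty": -0.001,"tz": 0.0015,"ax": -1,"ay": 0,"az": 0},{"tx": 0,"ty": 0,"tz": 0,"ax": 0,"ay": 0,"az": 0},{"tx": 0,"ty": 0,"tz": 0,"ax": 0,"ay": 0,"az": 0},{"tx": 0,"ty": 0,"tz": 0,"ax": 0,"ay": 0,"az": 0},{"tx": 0,"ty": 0,"tz": 0,"ax": 0,"ay": 0,"az": 0},{"tx": 0,"ty": 0,"tz": 0,"ax": 0,"ay": 0,"az": 0},{"tx": 0,"ty": 0,"tz": 0,"ax": 0,"ay": 0,"az": 0},{"tx": 0,"ty": 0,"tz": 0,"ax": 0,"ay": 0,"az": 0},{"tx": 0,"ty": 0,"tz": 0,"ax": 0,"ay": 0,"az": 0}]'

```text
time_s: 23.9
ee_pos: [556.8, 21.2, 137.7]
orientation: [0.014, 0.03, 0.927, 0.374]
wrist_force: [-0.5, -5.5, 6.6]
opening: 12.1
gripper_force: 63.1
```

```bash
python3 s.py; cat > blobs.py <<'E'
from h import *
p=camera_params('scene');g=capture('scene').max(2).astype(np.uint8)
S=R.from_euler('z',86.2,degrees=True);m=np.array([558.3,73.5,0.])
# tray floor region: far wall outer at stand x ~ -233
poly=np.array([proj(m+S.apply([x,y,14]),p)[0] for x,y in((-228,-80),(-228,80),(-55,80),(-55,-80))])
mask=cv2.fillPoly(np.zeros(g.shape,np.uint8),[poly.round().astype(np.int32)],1)
th=cv2.subtract(g,cv2.medianBlur(g,11));b=((th>25)&(mask>0)).astype(np.uint8)
n,l,s,c=cv2.connectedComponentsWithStats(b)
for i in range(1,n):
    w=S.inv().apply(ground(c[i],14,p)[0]-m);print(c[i].round(1),s[i,4],'peak',th[l==i].max(),'stand',w.round())
E
python3 blobs.py
```

```text
t 23.9 p [556.8  21.2 137.7] F [-0.5 -5.5  6.6] T [-0.59  0.16  0.07] open 12.1 gf 63.1 q [-0.38  0.53 -0.19  1.14  0.72 -0.43]
F tool [ 0.1  0.6 -8.6]
tilt [43.93  0.15  0.08]
tcp in mouth (nominal -33,0,17.5) [-36.4  -2.   15.8]
[230.8 200.3] 12 peak 74 stand [-216.   69.   14.]
[233.3 203.7] 3 peak 28 stand [-202.   59.   14.]
[239.9 204.7] 21 peak 30 stand [-178.   63.   14.]
[256. 205.] 1 peak 38 stand [-123.   81.   14.]
[258.5 206.5] 2 peak 53 stand [-112.   78.   14.]
[256.8 211.7] 13 peak 60 stand [-110.   56.   14.]
[223.  212.5] 6 peak 62 stand [-223.   13.   14.]
[220. 220.] 11 peak 64 stand [-220.  -20.   14.]
[265.1 219.2] 8 peak 39 stand [-71.  37.  14.]
[229.5 220.8] 6 peak 62 stand [-187.  -11.   14.]
[235. 225.] 1 peak 26 stand [-162.  -20.   14.]
[230. 235.] 1 peak 27 stand [-163.  -63.   14.]
[245. 235.] 1 peak 27 stand [-114.  -46.   14.]
[242. 236.] 1 peak 26 stand [-123.  -53.   14.]
[240.5 238.5] 4 peak 26 stand [-124.  -64.   14.]
[244.5 240.5] 2 peak 27 stand [-108.  -66.   14.]
[253.4 242.8] 5 peak 38 stand [-75. -64.  14.]
```

Four ball highlights found in the tray. Returning the bowl along the same arc.

servo_tool --increments '[{"tx": 0,"ty": 0.002,"tz": -0.0028,"ax": 2,"ay": 0,"az": 0},{"tx": 0,"ty": 0.002,"tz": -0.0028,"ax": 2,"ay": 0,"az": 0},{"tx": 0,"ty": 0.002,"tz": -0.0028,"ax": 2,"ay": 0,"az": 0},{"tx": 0,"ty": 0.002,"tz": -0.0028,"ax": 2,"ay": 0,"az": 0},{"tx": 0,"ty": 0.002,"tz": -0.0028,"ax": 2,"ay": 0,"az": 0},{"tx": 0,"ty": 0.002,"tz": -0.0028,"ax": 2,"ay": 0,"az": 0},{"tx": 0,"ty": 0.002,"tz": -0.0028,"ax": 2,"ay": 0,"az": 0},{"tx": 0,"ty": 0.002,"tz": -0.0028,"ax": 2,"ay": 0,"az": 0},{"tx": 0,"ty": 0.002,"tz": -0.0028,"ax": 2,"ay": 0,"az": 0},{"tx": 0,"ty": 0.002,"tz": -0.0028,"ax": 2,"ay": 0,"az": 0}]'

```text
time_s: 24.95
ee_pos: [556.8, 21.6, 172.5]
orientation: [0.008, 0.032, 0.978, 0.206]
wrist_force: [-0.4, -3.7, 6.5]
opening: 12.4
gripper_force: 63.1
```

servo_tool --increments '[{"tx": 0,"ty": 0.002,"tz": -0.0028,"ax": 2,"ay": 0,"az": 0},{"tx": 0,"ty": 0.002,"tz": -0.0028,"ax": 2,"ay": 0,"az": 0},{"tx": 0,"ty": 0.002,"tz": -0.0028,"ax": 2,"ay": 0,"az": 0},{"tx": 0,"ty": 0.002,"tz": -0.0028,"ax": 2,"ay": 0,"az": 0},{"tx": 0,"ty": 0.002,"tz": -0.0028,"ax": 2,"ay": 0,"az": 0},{"tx": 0,"ty": 0.002,"tz": -0.0028,"ax": 2,"ay": 0,"az": 0},{"tx": 0,"ty": 0.002,"tz": -0.0028,"ax": 2,"ay": 0,"az": 0},{"tx": 0,"ty": 0.002,"tz": -0.0028,"ax": 2,"ay": 0,"az": 0},{"tx": 0,"ty": 0.002,"tz": -0.0028,"ax": 2,"ay": 0,"az": 0},{"tx": 0,"ty": 0.002,"tz": -0.0028,"ax": 2,"ay": 0,"az": 0}]'

```text
time_s: 25.95
ee_pos: [557.5, 34.5, 204.9]
orientation: [0.003, 0.033, 0.999, 0.034]
wrist_force: [-0.2, -1.0, 5.8]
opening: 12.5
gripper_force: 63.0
```

servo_tool --increments '[{"tx": 0,"ty": 0.002,"tz": -0.0028,"ax": 2,"ay": 0,"az": 0},{"tx": 0,"ty": 0.002,"tz": -0.0028,"ax": 2,"ay": 0,"az": 0},{"tx": 0,"ty": 0,"tz": 0,"ax": 0,"ay": 0,"az": 0},{"tx": 0,"ty": 0,"tz": 0,"ax": 0,"ay": 0,"az": 0},{"tx": 0,"ty": 0,"tz": 0,"ax": 0,"ay": 0,"az": 0}]'

```text
time_s: 26.45
ee_pos: [557.9, 39.3, 210.1]
orientation: [0.002, 0.032, 0.999, 0.001]
wrist_force: [1.2, 1.8, 5.5]
opening: 12.1
gripper_force: 62.8
```

```bash
python3 s.py
```

```text
t 26.45 p [557.9  39.3 210.1] F [1.2 1.8 5.5] T [ 0.63 -0.13 -0.  ] open 12.1 gf 62.8 q [ 0.07  0.32 -0.05  1.2   0.    0.13]
F tool [-1.1  1.9 -5.5]
tilt [0.15 0.18 0.1 ]
tcp in mouth (nominal -33,0,17.5) [-34.   -1.9  16.3]
```

servo_tool --increments '[{"tx": 0,"ty": 0,"tz": -0.001,"ax": 0,"ay": 0,"az": 0},{"tx": 0,"ty": 0,"tz": -0.001,"ax": 0,"ay": 0,"az": 0},{"tx": 0,"ty": 0,"tz": -0.002,"ax": 0,"ay": 0,"az": 0},{"tx": 0,"ty": 0,"tz": -0.003,"ax": 0,"ay": 0,"az": 0},{"tx": 0,"ty": 0,"tz": -0.005,"ax": 0,"ay": 0,"az": 0},{"tx": 0,"ty": 0,"tz": -0.008,"ax": 0,"ay": 0,"az": 0},{"tx": 0,"ty": 0,"tz": -0.01,"ax": 0,"ay": 0,"az": 0},{"tx": 0,"ty": 0,"tz": -0.01,"ax": 0,"ay": 0,"az": 0},{"tx": 0,"ty": 0,"tz": -0.01,"ax": 0,"ay": 0,"az": 0}]'

```text
time_s: 27.35
ee_pos: [556.8, 38.2, 260.2]
orientation: [0.0, 0.033, 0.999, 0.0]
wrist_force: [-0.2, 0.2, -1.6]
opening: 12.6
gripper_force: 61.9
```

servo_tool --increments '[{"tx": 0.001,"ty": -0.022,"tz": 0,"ax": 0,"ay": 0,"az": -1.015},{"tx": 0.002,"ty": -0.022,"tz": 0,"ax": 0,"ay": 0,"az": -1.015},{"tx": 0.002,"ty": -0.022,"tz": 0,"ax": 0,"ay": 0,"az": -1.015},{"tx": 0.003,"ty": -0.022,"tz": 0,"ax": 0,"ay": 0,"az": -1.015},{"tx": 0.003,"ty": -0.022,"tz": 0,"ax": 0,"ay": 0,"az": -1.015},{"tx": 0.003,"ty": -0.022,"tz": 0,"ax": 0,"ay": 0,"az": -1.015},{"tx": 0.004,"ty": -0.022,"tz": 0,"ax": 0,"ay": 0,"az": -1.015},{"tx": 0.004,"ty": -0.022,"tz": 0,"ax": 0,"ay": 0,"az": -1.015},{"tx": 0.005,"ty": -0.022,"tz": 0,"ax": 0,"ay": 0,"az": -1.015},{"tx": 0.005,"ty": -0.022,"tz": 0,"ax": 0,"ay": 0,"az": -1.015}]'

```text
time_s: 28.35
ee_pos: [527.9, -183.5, 259.8]
orientation: [0.0, -0.056, 0.998, -0.0]
wrist_force: [0.9, -0.2, -0.9]
opening: 12.3
gripper_force: 61.9
```

servo_tool --increments '[{"tx": 0.005,"ty": -0.022,"tz": 0,"ax": 0,"ay": 0,"az": -1.015},{"tx": 0.006,"ty": -0.022,"tz": 0,"ax": 0,"ay": 0,"az": -1.015},{"tx": 0.006,"ty": -0.022,"tz": 0,"ax": 0,"ay": 0,"az": -1.015},{"tx": 0.007,"ty": -0.021,"tz": 0,"ax": 0,"ay": 0,"az": -1.015},{"tx": 0.007,"ty": -0.021,"tz": 0,"ax": 0,"ay": 0,"az": -1.015},{"tx": 0.007,"ty": -0.021,"tz": 0,"ax": 0,"ay": 0,"az": -1.015},{"tx": 0.008,"ty": -0.021,"tz": 0,"ax": 0,"ay": 0,"az": -1.015},{"tx": 0.008,"ty": -0.021,"tz": 0,"ax": 0,"ay": 0,"az": -1.015},{"tx": 0.008,"ty": -0.021,"tz": 0,"ax": 0,"ay": 0,"az": -1.015},{"tx": 0.009,"ty": -0.02,"tz": 0,"ax": 0,"ay": 0,"az": -1.015}]'

```text
time_s: 29.35
ee_pos: [498.5, -405.6, 259.7]
orientation: [0.0, -0.144, 0.99, -0.0]
wrist_force: [-0.3, -0.4, -1.9]
opening: 12.5
gripper_force: 61.9
```

servo_tool --increments '[{"tx": 0,"ty": 0,"tz": 0,"ax": 0,"ay": 0,"az": 0},{"tx": 0,"ty": 0,"tz": 0,"ax": 0,"ay": 0,"az": 0},{"tx": 0,"ty": 0,"tz": 0,"ax": 0,"ay": 0,"az": 0}]'

```text
time_s: 29.65
ee_pos: [498.6, -403.7, 259.3]
orientation: [0.0, -0.144, 0.99, 0.0]
wrist_force: [-0.0, -0.0, -0.9]
opening: 12.1
gripper_force: 61.9
```

```bash
python3 - <<'E'
from h import *
st();print(delta(tgt((502,-400,21.5),106.3)))
a=capture('top');b=capture('scene');cv2.imwrite('pics/ret_t.png',a[:,:,::-1]);cv2.imwrite('pics/ret_s.png',b[:,:,::-1])
p=camera_params('top');S=R.from_euler('z',86.2,degrees=True);m=np.array([558.3,73.5,0.])
# ball highlights over bowl / tray in the top view
g=a.max(2).astype(np.uint8);th=cv2.subtract(g,cv2.medianBlur(g,15));n,l,s,c=cv2.connectedComponentsWithStats((th>18).astype(np.uint8))
for i in range(1,n):
    u,v=c[i]
    if 225<u<365 and 150<v<245: print(c[i].round(1),s[i,4],th[l==i].max(),S.inv().apply(ground(c[i],14 if u>325 else 170,p)[0]-m).round())
E
python3 blobs.py | awk '/peak [5-9]/'
```

```text
t 29.65 p [ 498.6 -403.7  259.3] F [-0.  -0.  -0.9] T [-0.01 -0.02 -0.03] open 12.1 gf 61.9 q [-0.68  0.46  0.3   1.41  0.   -0.97]
(array([-0.0043,  0.0025,  0.2378]), array([0.03, 0.01, 0.3 ]))
[237.8 161.4] 5 30 [104. -79. 170.]
[314. 165.] 1 20 [-96. -88. 170.]
[316.4 168.3] 7 26 [-103.  -79.  170.]
[329.6 176.2] 14 49 [-152.  -99.   14.]
[227.3 178.6] 26 60 [126. -30. 170.]
[268.  186.7] 3 21 [ 19. -19. 170.]
[320. 186.] 1 26 [-116.  -33.  170.]
[260.4 192.6] 32 40 [ 37.  -1. 170.]
[266.8 203.5] 20 32 [ 17.  26. 170.]
[352.8 204.2] 11 33 [-225.  -23.   14.]
[341.1 206.9] 8 27 [-192.  -12.   14.]
[319. 208.] 1 19 [-118.   25.  170.]
[352.1 216.1] 8 29 [-225.   12.   14.]
[315. 216.] 1 20 [-109.   47.  170.]
[234.9 220.9] 11 34 [ 95.  78. 170.]
[308. 224.] 1 20 [-93.  69. 170.]
[252.6 236.8] 19 73 [ 46. 115. 170.]
[349.8 234.6] 9 30 [-222.   66.   14.]
[297. 237.] 1 19 [-67. 105. 170.]
[300.4 239.2] 11 30 [-76. 110. 170.]
[285.4 240.3] 9 26 [-39. 116. 170.]
```

servo_tool --increments '[{"tx": -0.004,"ty": 0.0025,"tz": 0.03,"ax": 0,"ay": 0,"az": 0},{"tx": 0,"ty": 0,"tz": 0.035,"ax": 0,"ay": 0,"az": 0},{"tx": 0,"ty": 0,"tz": 0.035,"ax": 0,"ay": 0,"az": 0},{"tx": 0,"ty": 0,"tz": 0.035,"ax": 0,"ay": 0,"az": 0},{"tx": 0,"ty": 0,"tz": 0.035,"ax": 0,"ay": 0,"az": 0},{"tx": 0,"ty": 0,"tz": 0.03,"ax": 0,"ay": 0,"az": 0},{"tx": 0,"ty": 0,"tz": 0.02,"ax": 0,"ay": 0,"az": 0},{"tx": 0,"ty": 0,"tz": 0.012,"ax": 0,"ay": 0,"az": 0},{"tx": 0,"ty": 0,"tz": 0.006,"ax": 0,"ay": 0,"az": 0},{"tx": 0,"ty": 0,"tz": 0,"ax": 0,"ay": 0,"az": 0}]'

```text
time_s: 30.8
ee_pos: [501.9, -400.7, 21.6]
orientation: [0.0, -0.144, 0.99, -0.0]
wrist_force: [0.3, 0.4, -1.3]
opening: 11.9
gripper_force: 61.9
```

servo_tool --increments '[{"tx": 0,"ty": 0,"tz": 0,"ax": 0,"ay": 0,"az": 0},{"tx": 0,"ty": 0,"tz": 0,"ax": 0,"ay": 0,"az": 0},{"tx": 0,"ty": 0,"tz": 0,"ax": 0,"ay": 0,"az": 0}]'

```text
time_s: 31.1
ee_pos: [502.0, -401.2, 21.6]
orientation: [0.0, -0.144, 0.99, -0.0]
wrist_force: [1.0, 0.5, -1.2]
opening: 12.2
gripper_force: 61.9
```

Down another 1 mm, then release and retreat.

servo_tool --increments '[{"tx": 0,"ty": 0,"tz": 0.001,"ax": 0,"ay": 0,"az": 0},{"tx": 0,"ty": 0,"tz": 0,"ax": 0,"ay": 0,"az": 0}]'

```text
time_s: 31.3
ee_pos: [501.9, -401.2, 20.5]
orientation: [0.0, -0.144, 0.99, -0.0]
wrist_force: [-0.9, 0.6, 1.7]
opening: 12.3
gripper_force: 62.3
```

servo_tool --increments '[{"tx": 0,"ty": 0,"tz": 0,"ax": 0,"ay": 0,"az": 0},{"tx": 0,"ty": 0,"tz": 0,"ax": 0,"ay": 0,"az": 0},{"tx": 0,"ty": 0,"tz": 0,"ax": 0,"ay": 0,"az": 0},{"tx": 0,"ty": 0,"tz": 0,"ax": 0,"ay": 0,"az": 0},{"tx": 0,"ty": 0,"tz": 0,"ax": 0,"ay": 0,"az": 0},{"tx": 0,"ty": 0,"tz": 0,"ax": 0,"ay": 0,"az": 0},{"tx": 0,"ty": 0,"tz": -0.03,"ax": 0,"ay": 0,"az": 0},{"tx": 0,"ty": 0,"tz": -0.04,"ax": 0,"ay": 0,"az": 0},{"tx": 0,"ty": 0,"tz": -0.04,"ax": 0,"ay": 0,"az": 0},{"tx": 0,"ty": 0,"tz": -0.04,"ax": 0,"ay": 0,"az": 0}]' --gripper 0

```text
time_s: 32.3
ee_pos: [501.3, -400.7, 171.3]
orientation: [-0.0, -0.144, 0.99, 0.0]
wrist_force: [1.1, -0.7, 0.5]
opening: 85.1
gripper_force: 0.0
```

servo_tool --increments '[{"tx": 0,"ty": 0,"tz": 0,"ax": 0,"ay": 0,"az": 0},{"tx": 0,"ty": 0,"tz": 0,"ax": 0,"ay": 0,"az": 0},{"tx": 0,"ty": 0,"tz": 0,"ax": 0,"ay": 0,"az": 0}]'

```text
time_s: 32.6
ee_pos: [500.8, -400.3, 168.6]
orientation: [-0.001, -0.144, 0.99, 0.001]
wrist_force: [0.1, 0.6, -0.2]
opening: 85.7
gripper_force: 0.0
```

```bash
python3 - <<'E'
from h import *
st()
a=capture('top');w=capture('wrist');pw=camera_params('wrist');cv2.imwrite('pics/end_t.png',a[:,:,::-1]);cv2.imwrite('pics/end_w.png',w[:,:,::-1])
p=camera_params('top');S=R.from_euler('z',86.2,degrees=True);m=np.array([558.3,73.5,0.])
def blobs(a,th0,z0,z1):
    g=a.max(2).astype(np.uint8);th=cv2.subtract(g,cv2.medianBlur(g,15));n,l,s,c=cv2.connectedComponentsWithStats((th>th0).astype(np.uint8))
    for i in range(1,n):
        u,v=c[i];x=S.inv().apply(ground(c[i],z1 if u>325 else z0,p)[0]-m)
        if 225<u<365 and 150<v<245 and (abs(x[0])<80 and abs(x[1])<80 or u>335): print(c[i].round(1),s[i,4],th[l==i].max(),x.round())
print('now');blobs(a,18,170,14)
t0=cv2.imread('pics/top0.png')[:,:,::-1];print('start');blobs(t0,18,170,14)
# rim level check: bowl silhouette vs start
d=cv2.absdiff(a,t0).max(2);print('changed px in bowl',(d[150:238,229:322]>40).sum(), np.argwhere(d[150:238,229:322]>40).mean(0)+[150,229])
h=cv2.inRange(w,(150,130,120),(255,255,255));c=max(cv2.findContours(h,0,2)[0],key=cv2.contourArea);b=cv2.boxPoints(cv2.minAreaRect(c));g=ground(b,7,pw);print('card',g.round(),g.mean(0).round())
E
```

```text
t 32.6 p [ 500.8 -400.3  168.6] F [ 0.1  0.6 -0.2] T [-0.04  0.02 -0.07] open 85.7 gf 0.0 q [-0.67  0.48  0.1   1.19  0.   -0.96]
now
[357. 175.] 1 22 [-231. -110.   14.]
[269. 187.] 1 19 [ 16. -18. 170.]
[260.3 192.3] 30 39 [ 37.  -2. 170.]
[270. 189.] 1 20 [ 13. -13. 170.]
[267.2 203.5] 19 31 [ 17.  26. 170.]
[352.7 204.1] 9 28 [-225.  -23.   14.]
[340.9 206.4] 7 29 [-191.  -13.   14.]
[352.2 215.8] 8 30 [-226.   11.   14.]
[350.1 234.7] 7 25 [-223.   66.   14.]
start
[346. 169.] 1 19 [-198. -125.   14.]
[348. 170.] 1 19 [-204. -123.   14.]
[265.7 184.7] 3 25 [ 25. -24. 170.]
[282.  187.5] 2 22 [-18. -20. 170.]
[263.8 189. ] 4 22 [ 29. -12. 170.]
[279. 188.] 1 19 [-10. -18. 170.]
[262.8 196.2] 24 29 [ 30.   8. 170.]
[272.6 193.4] 20 35 [  5.  -2. 170.]
[289.  194.5] 2 24 [-37.  -3. 170.]
[279.8 202.1] 10 43 [-16.  19. 170.]
[275.7 204.7] 3 22 [ -5.  27. 170.]
[349.5 235. ] 2 20 [-221.   67.   14.]
changed px in bowl 271 [195.24723247 278.2398524 ]
card [[ 398. -457.    7.]
 [ 370. -363.    7.]
 [ 585. -285.    7.]
 [ 618. -396.    7.]] [ 493. -375.    7.]
```

The corner highlight near (350,235) was already there at the start, so I'll verify the fourth ball numerically in the scene view.

```bash
python3 - <<'E'
from h import *
s0=cv2.imread('pics/scene0.png').max(2);s=capture('scene')[:,:,::-1];cv2.imwrite('pics/end_s.png',s);s1=s.max(2)
np.set_printoptions(linewidth=250)
print('scene tray corner start');print(s0[193:208,223:243]);print('now');print(s1[193:208,223:243])
t0=cv2.imread('pics/top0.png').max(2);t1=cv2.imread('pics/end_t.png').max(2)
print('top corner start');print(t0[228:240,342:358]);print('now');print(t1[228:240,342:358])
print('top bowl centre now (step1)');print(t1[180:212,255:292])
E
```

```text
scene tray corner start
[[70 58 50 48 51 51 52 55 57 54 51 57 52 54 56 54 55 52 55 53]
 [57 47 48 49 52 54 55 54 54 56 52 53 55 55 56 55 55 55 54 56]
 [60 50 49 48 49 50 54 51 55 54 54 54 52 54 51 54 51 53 53 53]
 [48 45 47 52 50 52 54 55 53 53 53 54 53 54 55 54 56 54 55 54]
 [48 47 49 47 49 50 52 55 53 52 55 57 57 53 55 53 52 52 54 54]
 [50 51 50 47 50 48 52 54 52 51 55 52 55 54 55 54 56 52 54 53]
 [47 50 50 50 49 54 56 56 57 55 53 53 55 54 56 52 54 56 54 55]
 [45 45 46 50 50 56 59 63 61 61 58 58 55 54 52 55 57 54 50 54]
 [50 53 48 50 52 60 62 59 60 59 60 61 60 58 58 55 51 52 52 54]
 [49 48 48 53 58 62 61 60 62 62 60 60 59 59 60 61 58 58 55 51]
 [52 47 48 51 59 61 60 63 60 60 59 60 61 61 62 60 60 63 60 59]
 [47 47 52 59 61 61 60 59 59 60 61 59 62 58 60 61 58 61 62 58]
 [48 45 53 58 61 61 61 62 59 59 61 58 59 61 60 59 61 65 59 57]
 [51 49 58 61 60 61 60 59 61 62 61 59 62 60 62 60 59 62 60 55]
 [49 53 58 62 60 63 61 60 59 61 60 62 62 61 60 60 61 57 60 57]]
now
[[71 61 50 49 51 55 53 56 56 55 53 55 53 53 57 53 53 57 56 55]
 [63 47 46 49 47 55 53 54 55 55 57 56 57 55 56 57 55 56 52 54]

[... 1586 characters left out ...]
9 67 52 46 36 36 53]
 [56 65 63 64 59 63 64 61 61 60 58 51 42 32 37 55]
 [63 65 56 63 61 65 57 60 65 66 59 51 41 36 44 55]
 [64 64 56 61 62 67 65 71 74 73 69 58 43 37 47 56]
 [58 64 66 62 70 76 76 75 83 81 75 62 49 42 59 64]
 [54 53 55 64 72 78 85 82 87 88 83 73 69 68 70 68]
 [38 48 45 49 58 65 67 69 71 74 78 78 79 79 76 71]
 [38 38 38 40 40 40 45 51 52 48 53 57 51 58 63 58]
 [39 39 40 38 43 35 39 40 32 36 38 35 36 40 54 67]
 [57 59 55 56 46 45 47 47 48 41 37 36 42 53 69 89]]
top bowl centre now (step1)
[[109 111 104 ... 134 139 142]
 [108 112 109 ... 134 132 139]
 [107 113 106 ... 139 139 137]
 ...
 [112 110 112 ... 133 137 135]
 [107 110 100 ... 135 138 140]
 [111 109 111 ... 131 137 135]]
```

The scene shows a new ball-sized blob in the tray corner at about (230,200), so all four balls are in the tray. Handing in.

```bash
python3 -c "
from station import robot
print(robot.hand_in())"
```

```text
the job is handed in; nothing more can be done
None
```

The job is handed in (no verdict came back): the four small balls read as in the tray and the card as flat on its mat, while I inferred rather than separately measured that the large ball stayed in the bowl and the bowl came back level.

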